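# Clear the clamp bed and cover the seal blank with its brass sleeve, collars and cap

### The job

Take the brush and sweep every wood off-cut along the clamp's bed into its chip tray without touching the off-cuts with the fingers, then stand the brush back on its bristles on the cork strip. Then slide the tall brass sleeve down over the upright blank until it rests flat on the clamp's jaws, after it every thin collar there is, each fully down, and last the closed cap over the blank's top; lower each piece gently, never letting it drop. Leave the two seals and the black tin where they stand.

Things in the scene. Friction and masses are not known exactly. Their poses are not given: they have to be found in the camera images.
- clamp: Grey bench clamp, fixed. Origin mid-underside, z up; base x -52..52, y -119..75 mm. Two dark jaws (tops 55 mm up; x -18..18, y -107..-43) grip an upright square blank at y = -75. The bed, 30 mm up, y -43..75, lies between side rails (inner faces x = -44 and 44, tops 42 mm up). At its +y end an open chip tray hangs lower than the bed.
- jaw_top (a point): Point on the blank's axis at the height of the jaw tops, 55 mm up; axes as the clamp's. The blank is 24 mm square, sides along the clamp's x and y.
- blank_top (a point): Centre of the blank's top face, 69 mm above the jaw tops; the last 5 mm are stepped in to 20 mm square as a lead-in.
- bed (a point): Middle of the swept part of the bed, on its surface, 30 mm up; axes as the clamp's. The bed ends 59 mm further in +y, where there is no lip and the tray begins.
- tray (a point): Middle of the chip tray's floor, 4 mm up; axes as the clamp's. Inside 88 mm (x) by 90 mm (y), walls 45 mm up on three sides, the bed's end face (26 mm drop) on the fourth (-y).
- cork: Cork strip fixed flat on the shelf, 240 mm (x) by 110 mm (y), 3 mm thick; origin at the middle of its underside.
- brush: Bench brush standing on its bristles, handle up. Origin at the middle of the bristles' underside, z up. Stiff tan bristle block 80 mm (x) by 28 mm (y), 30 mm high; wooden back 84 by 30 mm from 30 to 38 mm; wooden ridge handle 70 mm (x) by 20 mm (y) from 37 to 69 mm up, gripped across y from above.
- sleeve: Brass square sleeve, the tall one: 40 mm square outside, 28 mm square hole, 19 mm high, open both ends. Origin at the middle of its underside, sides along its x and y.
- collar1: Brass square collar, a thin one: 40 mm square outside, 28 mm square hole, 9 mm high. Origin at the middle of its underside, sides along its x and y. May be absent.
- collar2: Brass square collar, a thin one: 40 mm square outside, 28 mm square hole, 9 mm high. Origin at the middle of its underside, sides along its x and y. May be absent.
- collar3: Brass square collar, a thin one: 40 mm square outside, 28 mm square hole, 9 mm high. Origin at the middle of its underside, sides along its x and y. May be absent.
- collar4: Brass square collar, a thin one: 40 mm square outside, 28 mm square hole, 9 mm high. Origin at the middle of its underside, sides along its x and y. May be absent.
- cap: Brass square cap lying mouth down: 40 mm square outside, 18 mm high to its flat grip edge (a 3 mm boss on top), closed on top, with a 28 mm square cavity 12 mm deep from below. Over the blank it rests on the blank's top face, its rim 57 mm above the jaws. Origin at the middle of its underside, sides along x and y.
- scrap1: Chunky pear wood off-cut, 16 x 14 x 12 mm, on the clamp's bed; origin at the middle of its underside. May be absent.
- scrap2: Chunky pear wood off-cut, 15 x 15 x 13 mm, on the clamp's bed; origin at the middle of its underside. May be absent.
- scrap3: Chunky pear wood off-cut, 17 x 12 x 12 mm, on the clamp's bed; origin at the middle of its underside. May be absent.
- scrap4: Chunky pear wood off-cut, 18 x 13 x 13 mm, on the clamp's bed; origin at the middle of its underside. May be absent.
- scrap5: Chunky pear wood off-cut, 14 x 14 x 14 mm, on the clamp's bed; origin at the middle of its underside. May be absent.
- seal1: Stone seal, 26 mm square, 64 mm high, standing on the shelf; not part of the job. Origin at the middle of its underside.
- seal2: Stone seal, 26 mm square, 71 mm high, standing on the shelf; not part of the job. Origin at the middle of its underside.
- tin: Closed round black seal pad tin, 68 mm across, 22 mm high; not part of the job. Origin at the middle of its underside.
Not all that is in view belongs to the job. Several things look just like the brush: the one meant starts farthest from the robot's base. What is shaped like the collar2 but pink is not meant.

How it is judged:
On the way, in this order (a step that is already met when the one before it is completed fails the run):
1. all off-cuts lie in the chip tray (x of scrap1 in the frame of tray between -0.046 and 0.046 m and y of scrap1 in the frame of tray between -0.046 and 0.048 m and z of each of scrap1, scrap2, scrap3, scrap4, scrap5 in the frame of tray below 0.03 m and x of scrap2 in the frame of tray between -0.046 and 0.046 m and y of scrap2 in the frame of tray between -0.046 and 0.048 m and x of scrap3 in the frame of tray between -0.046 and 0.046 m and y of scrap3 in the frame of tray between -0.046 and 0.048 m and x of scrap4 in the frame of tray between -0.046 and 0.046 m and y of scrap4 in the frame of tray between -0.046 and 0.048 m and x of scrap5 in the frame of tray between -0.046 and 0.046 m and y of scrap5 in the frame of tray between -0.046 and 0.048 m), for 0.2 s.
2. the brush stands on the cork strip, let go (x of brush in the frame of cork between -0.12 and 0.12 m and y of brush in the frame of cork between -0.055 and 0.055 m and z of brush in the frame of cork below 0.012 m and angle between brush's own z axis and vertical below 0.15 rad and linear speed of brush below 0.05 m/s and contact force between the fingers and brush below 0.2 N), for 0.2 s.
3. the tall sleeve is over the blank and rests on the jaws (horizontal distance between sleeve and jaw_top below 0.006 m and angle between sleeve's own z axis and vertical below 0.08 rad and z of sleeve in the frame of jaw_top between -0.003 and 0.004 m and linear speed of sleeve below 0.03 m/s), for 0.2 s.
At the end, for the whole second after the job is handed in: Off-cuts in the tray; brush upright (0.15 rad) on the cork strip; sleeve over the blank, within 4 mm of the jaws; every collar over the blank above it, underside at most 50 mm above the jaws; cap on the blank, rim at most 60.5 mm above the jaws; all flat (0.08 rad), released, at rest (all of step 1 and all of step 2 and all of step 3 and horizontal distance between each of cap, collar1, collar2, collar3, collar4 and jaw_top below 0.006 m and angle between each of cap, collar1, collar2, collar3, collar4's own z axis and vertical below 0.08 rad and z of cap in the frame of jaw_top between 0.052 and 0.0605 m and linear speed of each of cap, collar1, collar2, collar3, collar4 below 0.03 m/s and z of collar1 in the frame of jaw_top between 0.015 and 0.05 m and z of collar2 in the frame of jaw_top between 0.015 and 0.05 m and z of collar3 in the frame of jaw_top between 0.015 and 0.05 m and z of collar4 in the frame of jaw_top between 0.015 and 0.05 m); the robot touches nothing.
It fails at once if the fingers push an off-cut (contact force between the fingers and scrap1 above 1 N or contact force between the fingers and scrap2 above 1 N or contact force between the fingers and scrap3 above 1 N or contact force between the fingers and scrap4 above 1 N or contact force between the fingers and scrap5 above 1 N).
It fails at once if the sleeve, a collar or the cap is let fall down the blank (faster than 0.4 m/s) ((horizontal distance between sleeve and jaw_top below 0.006 m and z of sleeve in the frame of jaw_top between 0.012 and 0.064 m and linear speed of sleeve above 0.4 m/s) or (horizontal distance between collar1 and jaw_top below 0.006 m and z of collar1 in the frame of jaw_top between 0.05 and 0.064 m and linear speed of collar1 above 0.4 m/s) or (horizontal distance between collar2 and jaw_top below 0.006 m and z of collar2 in the frame of jaw_top between 0.05 and 0.064 m and linear speed of collar2 above 0.4 m/s) or (horizontal distance between collar3 and jaw_top below 0.006 m and z of collar3 in the frame of jaw_top between 0.05 and 0.064 m and linear speed of collar3 above 0.4 m/s) or (horizontal distance between collar4 and jaw_top below 0.006 m and z of collar4 in the frame of jaw_top between 0.05 and 0.064 m and linear speed of collar4 above 0.4 m/s) or (horizontal distance between cap and jaw_top below 0.006 m and z of cap in the frame of jaw_top between 0.062 and 0.09 m and linear speed of cap above 0.4 m/s)).
It fails at once if a seal or the tin is moved more than 40 mm or a seal is tipped (distance of any of seal1, seal2, tin from where it was at the start of the episode above 0.04 m or angle between any of seal1, seal2's own z axis and vertical above 0.5 rad).
Of collar1, collar2, collar3, collar4 only 2 to 4 are there at a start; the rules pass over those that are not, and their reading is None.
Of scrap1, scrap2, scrap3, scrap4, scrap5 only 2 to 5 are there at a start; the rules pass over those that are not, and their reading is None.
At some moment in a run one of sleeve, collar1, collar2, collar3, collar4, cap may be knocked a few centimetres aside while the robot is not near it.
It also fails if it takes over 210 s, if anything falls off the work surface, if the arm or the gripper's body presses on something with over 40 N, if the wrist force passes 120 N, or if a joint passes its speed limit or range.

### The arm

A 7-joint arm with a two-finger parallel gripper is mounted at the origin on the work surface. World frame = base frame: x ahead of the robot, y to its left, z up, the work surface at z = 0. Lengths are in m, angles in rad, forces in N, time in s.
With the tool pointing down it reaches from about 0.4 to 0.875 m from the base axis. Payload 19.3 kg.
Tool frame: the origin (TCP) lies between the finger pads; the fingertips stand 17 mm ahead of it and the grasp point (between the pads) lies 2 mm behind it; z points along the fingers, y is the line along which they close (so a half turn about z gives the same grasp; the last joint's range is limited). The gripper opens to 85 mm and grips with 20 to 120 N. Pads are 22 mm wide; open, the fingers measure 114 mm over their backs; the gripper's body (76 mm by 85 mm) begins 54 mm behind the grasp point. The pads swing forward as they close: fully open they stand 13 mm farther back than shut.
Start: joints at [1.174, 0.521, -0.036, 1.599, 0.021, 1.021, -0.113], TCP at [0.201, -0.592, 0.248] pointing down, gripper open.
Joint ranges: [-2.91, 2.91], [-0.3, 2.13], [-1.5, 1.42], [0.17, 2.43], [-1.26, 4.41], [0.16, 1.93], [-2.52, 2.52]. Speed limits (rad/s): [1.89, 1.89, 2.39, 2.39, 3.01, 3.01, 3.01].

### API

Orientations are given as [roll, pitch, yaw] about the fixed x, y, z axes, in that order (R = Rz(yaw) Ry(pitch) Rx(roll)).
In Python, from workcell import bot gives the robot as it stands.
- The arm moves only by the shell command python3 -m inch 'ROWS' [FORCE]. ROWS is JSON, a list of rows, each a list of 7 numbers: the shift along the tool's x, y, z in units of 200 mm (1.0 is 200 mm), then the turn, a rotation vector about the tool's x, y, z in units of 90 degrees (1.0 is 90 degrees), then the opening, from 0 (shut) to 1 (fully open). In form: [[x, y, z, rx, ry, rz, grip], ...]. A call has 1 to 20 rows; each row is the pose to reach, as a shift and turn from the pose commanded when the call began, along the tool's axes at that moment; what a row does not reach only later rows make up. A row lasts 1/8 s, in which the tool goes at most 62.5 mm and 10.7 degrees, less where a joint would pass 70% of its speed; a pose out of reach is approached as far as the arm can. A call with a number of a shift or a turn outside -1 to 1 is refused whole. A call with a gripper value outside its range is refused whole. The fingers move at their own pace and stop on an object; FORCE is the grip in N (left out, the last holds). Time passes only in rows, so rows that repeat a pose let the fingers close. It gives the time, the measured TCP pose, the force, the opening and the grip force at its end, in the units of the state.
- bot.observe(): the state, without advancing time (a new reading comes with each control period).
- bot.grab_frame(name): name is "scene" or "top" or "wrist"; returns a dict with "img" (400x640x3 uint8, red, green, blue), "z_map" (400x640 float32, m along the optical axis (not along the pixel's ray), 0 where there is no reading), "vfov" (degrees; the focal length in pixels is half the picture's height over the tangent of half this angle, whatever the lens; pixels are square), "cx", "cy" (the principal point, pixels), "distortion" ([k1, k2, p1, p2, k3] as OpenCV has them; the pictures are not rectified), "rvec" (rotation vector, rad) and "tvec" (3), from world to camera coordinates, as OpenCV has them. Camera axes: x right, y down, z forward; pixel columns grow to the right and rows downward; lengths in m; the calibration is good to about 2 mm. A picture is of the moment at which its call begins.
- bot.job_done(): hands the job in; it is judged then, once.
The state is a dict: "clock": time; "qpos": joint angles; "qd": joint speeds; "joint_efforts": joint torques, N m; "position": TCP position; "tool_rot": TCP orientation; "force": force on the tool from outside, world axes, zero at the start; "moment": the same for the moment, N m; "grip_width": finger opening in m; "finger_force": force on a finger pad.
Only numpy, scipy, OpenCV 4.12 (cv2) and the standard library are available. Lean on these libraries where they do the work, as an engineer would, in place of code of your own. Each camera call takes 0.05 s, during which the arm holds its last target. There are 200 camera calls.

## Working session

There is one attempt and no reset: what is moved stays moved. The work goes in short steps, Python scripts to look and compute and a shell command to move; the robot and the scene stay as the last step left them, time stands still between calls to the robot, and variables do not carry over. Pictures are saved under pics/ and viewed, at most 14 in all, crops included, and the job is handed in when it is done.

```bash
ls; mkdir -p pics
cat > h.py <<'E'
import numpy as np, cv2
from workcell import bot
from scipy.spatial.transform import Rotation as Rn
def grab(n,save=None):
    f=bot.grab_frame(n)
    h,w=f['img'].shape[:2]; fl=h/2/np.tan(np.radians(f['vfov'])/2)
    f['K']=np.array([[fl,0,f['cx']],[0,fl,f['cy']],[0,0,1]]); f['R']=cv2.Rodrigues(np.array(f['rvec'],float))[0]
    f['t']=np.array(f['tvec'],float).ravel(); f['D']=np.array(f['distortion'],float)
    if save: cv2.imwrite('pics/'+save,f['img'][:,:,::-1]); np.savez('/tmp/'+save+'.npz',**{k:np.array(v) for k,v in f.items()})
    return f
def load(s): return dict(np.load('/tmp/'+s+'.npz'))
def rays(f,uv):
    p=cv2.undistortPoints(np.array(uv,float).reshape(-1,1,2),f['K'],f['D']).reshape(-1,2)
    d=np.c_[p,np.ones(len(p))]@f['R']; return -f['R'].T@f['t'], d
def onplane(f,uv,z):
    c,d=rays(f,uv); return c+d*((z-c[2])/d[:,2])[:,None]
def cloud(f):
    h,w=f['z_map'].shape; v,u=np.mgrid[:h,:w]
    c,d=rays(f,np.c_[u.ravel(),v.ravel()]); P=c+d*f['z_map'].reshape(-1,1)
    return P.reshape(h,w,3)
def proj(f,P): return cv2.projectPoints(np.array(P,float).reshape(-1,1,3),np.array(f['rvec'],float),f['t'],f['K'],f['D'])[0].reshape(-1,2)
E
python3 - <<'E'
from h import *
print(bot.observe())
for n in('scene','top','wrist'):
    f=grab(n,n+'0.png'); print(n,f['vfov'],f['D'],-f['R'].T@f['t'],f['R'][2],(f['z_map']>0).mean())
E
```

```text
pics
{'clock': 0.0, 'qpos': array([ 1.17379013,  0.52198827, -0.03633968,  1.59998111,  0.02123541,
        1.02109456, -0.11278815]), 'qd': array([ 0.00187191, -0.00030231, -0.00038023,  0.00066801, -0.00035016,
        0.00017117,  0.00137942]), 'joint_efforts': array([ 2.82152563e-03, -9.27092314e+01,  1.98036723e+00, -3.69930124e+01,
        1.77401322e-02,  8.25597032e-03, -2.86361910e-05]), 'position': array([ 0.20050555, -0.59164526,  0.24775126]), 'tool_rot': array([-3.14051203e+00,  1.00720375e-04,  3.26836817e-01]), 'force': array([ 0.6484275 , -0.57654152, -0.21958641]), 'moment': array([0.03273569, 0.02221543, 0.00533885]), 'finger_force': 0.0, 'grip_width': 0.08535729712959599}
scene 51.97672534096669 [0.03300364 0.         0.         0.         0.        ] [0.89603355 0.36870582 0.90405511] [-0.40884929 -0.3996654  -0.82043271] 0.99595703125
top 57.94037127010339 [-0.04929386  0.          0.          0.          0.        ] [ 0.42512526 -0.02364112  0.96961401] [ 0.08963947 -0.00213635 -0.99597199] 0.99605078125
wrist 63.76896556520997 [0.02050241 0.         0.         0.         0.        ] [ 0.26252199 -0.57037928  0.37243651] [-0.24589931 -0.08046523 -0.96594973] 0.9960703125
```

View pics/top0.png

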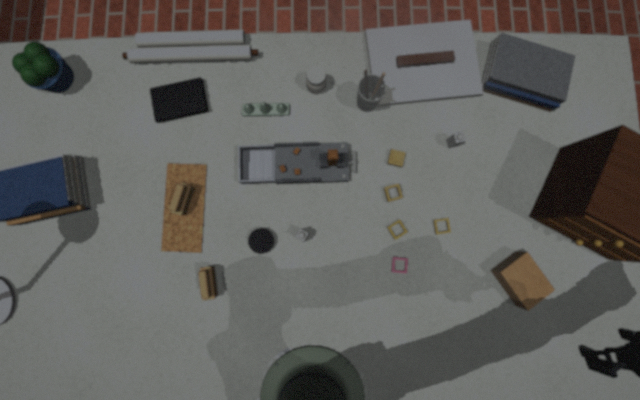

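View pics/scene0.png

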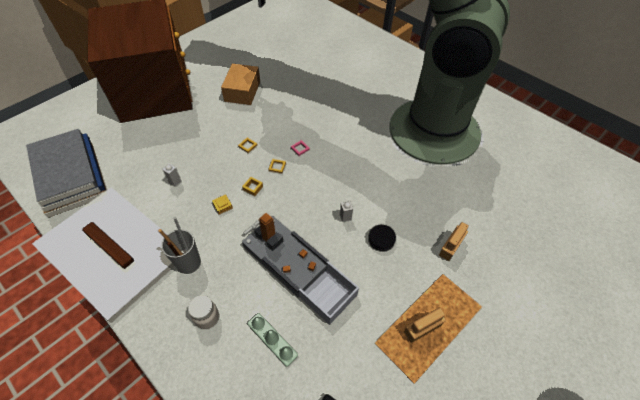

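The top view shows the clamp at (295,162) with its tray on the left end (world +y) and the blank at (335,155). Three off-cuts lie on the bed at about (297,152), (283,168) and (297,172). The brass pieces are at (397,158) (cap), (393,192), (397,228) and (442,226), and the pink decoy is at (400,264). Two things look like the brush: (182,198) on the cork and (208,282). The base is at about (312,390), so the one on the cork is farther away and fits the description. I'll confirm that with numbers and an enlarged crop.

```bash
cat > seg.py <<'E'
from h import *
def comps(f,mask,amin=15):
    n,l,s,c=cv2.connectedComponentsWithStats(mask.astype(np.uint8),connectivity=8)
    return [(l==i,s[i],c[i]) for i in range(1,n) if s[i][4]>=amin]
def rect(f,m,zt=None):
    """points of comp near its top; minAreaRect in world xy"""
    C=cloud(f)[m]; 
    if zt is None: zt=np.percentile(C[:,2],90)
    P=C[abs(C[:,2]-zt)<0.004]
    r=cv2.minAreaRect((P[:,:2]*1000).astype(np.float32)); return zt*1000,np.array(r[0]),np.array(r[1]),r[2],len(P)
def hsv(f): return cv2.cvtColor(f['img'],cv2.COLOR_RGB2HSV)
E
python3 - <<'E'
from seg import *
np.set_printoptions(precision=1,suppress=True)
for s in('top0.png','scene0.png'):
    f=load(s); H=hsv(f); C=cloud(f); z=C[...,2]
    ok=(C[...,0]>.2)&(C[...,0]<.9)&(abs(C[...,1])<.55)
    print(s,'table z',np.median(z[ok])*1e3)
    print('brass/wood');
    for m,st,c in comps(f,ok&(H[...,0]>8)&(H[...,0]<32)&(H[...,1]>110)&(z<.15)&(H[...,2]>60),25): print(c,st[4],np.median(H[m],0),*rect(f,m))
    print('raised>10mm')
    for m,st,c in comps(f,ok&(z>.01)&(z<.15),25): print(c,st[4],*rect(f,m), C[m].min(0)[:2]*1e3,C[m].max(0)*1e3)
f=load('top0.png'); g=load('scene0.png')
a=cv2.resize(f['img'][140:310,150:270],None,fx=3,fy=3,interpolation=2)
b=cv2.resize(g['img'][130:280,200:400],None,fx=2.2,fy=2.2,interpolation=2)
b=cv2.resize(g['img'][130:330,200:380],(459,510),interpolation=2)
cv2.imwrite('pics/crop1.png',cv2.convertScaleAbs(np.hstack([a[:510],b[:510]])[:510,:800,::-1],alpha=1.4))
E
```

```text
top0.png table z 0.6178799947797464
brass/wood
[332.3 154.4] 84 [ 13.  139.5  86. ] 125.91813329414953 [615.5 -59.3] [19.1 19.3] 89.10172271728516 61
[393.5 159.2] 47 [ 22. 113. 115.] 23.44681730790845 [ 623.  -228.8] [19.3 16. ] 25.51123046875 30
[184.4 209.8] 2355 [ 16. 118. 112.] 4.783793892531496 [502.1 340.7] [102.5 231.2] 87.51898956298828 2016
[522.4 275.9] 204 [ 16. 112. 113.] 62.99160640621075 [ 309.2 -532.4] [116.7  34.2] 1.3597207069396973 174
raised>10mm
[434.1  79.5] 6155 69.45734876447881 [ 828.8 -340.5] [ 97.2 433.1] 7.736385345458984 724 [ 753.6 -550. ] [ 900.  -125.5  149.9]
[316.   79.1] 483 71.41631261869178 [840.  -20.8] [46.9 50.7] 89.58492279052734 267 [811.  -47.8] [865.3   7.1  74.4]
[178.4  99.4] 1919 23.510474411478288 [799.1 358.5] [ 98.7 149.4] 10.946910858154297 1528 [737.7 276.3] [860.  439.4  26.8]
[265.2 108.8] 504 36.32190143745011 [766.3 119.8] [102.2  16.8] 89.09545135498047 56 [750.8  56.8] [785.6 183.6  54.7]
[455.8 139.4] 191 67.90172498093328 [ 669.7 -387.1] [15.4 21.1] 79.2260971069336 37 [ 656.6 -405.1] [ 685.1 -375.1   72.7]
[304.9 162. ] 349
[... 3221 characters left out ...]
240.5] 474 69.23932260506507 [305.7 265.5] [69.2 19. ] 7.231261730194092 197 [263.6 245.4] [348.3 284.3  72.3]
[381.7 237. ] 562 23.174428836809692 [413.  129.9] [65.  65.5] 72.99102783203125 461 [378.1  96. ] [447.3 163.6  26.5]
[203.2 311.3] 745 71.22936290269548 [839.4 -19.7] [48.1 48. ] 35.44843673706055 409 [812.4 -44.7] [866.9   8.1  73.7]
[425.2 324. ] 684 72.99280005665368 [523.3 335.8] [19.6 68.2] 72.4776611328125 289 [486.  310.3] [565.7 361.   77.5]
[272.4 338.9] 888 35.91067572660826 [770.2 119.1] [ 19.7 103.9] 3.718848943710327 97 [753.4  56.2] [787.5 183.7  53.4]
[327.5 397.2] 53 22.886780105060534 [769.2 285.4] [ 9.2 23.5] 43.40285110473633 43 [761.7 276.9] [780.6 297.5  24. ]
```

View pics/crop1.png

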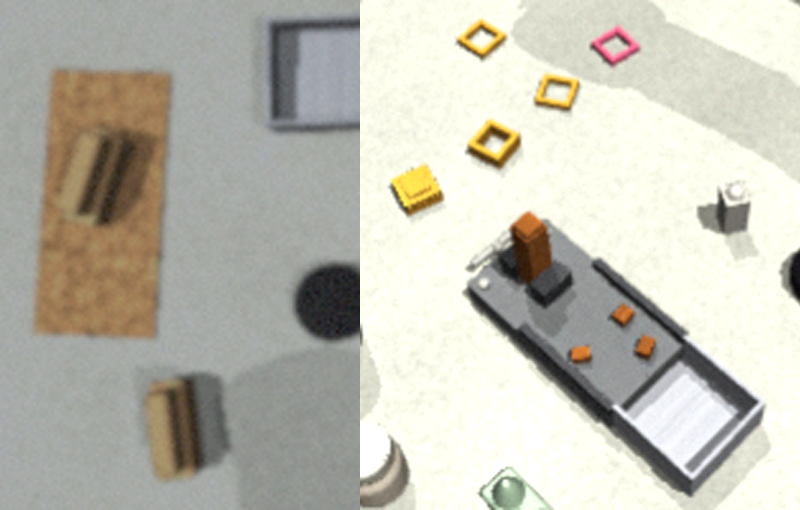

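Crop check: the brush on the cork at top pixel (182,198) is 622 mm from the base. The other one, at (208,282), is 404 mm away, so the cork one is the one meant. The thin brass collars are the two pieces about 10 mm high, the sleeve is about 19.5 mm high, and the cap has a boss. The pink ring is ignored, and there are three off-cuts. Next I need the clamp's axes and the first move.

```bash
cat > go.py <<'E'
# usage: go.py x y z[mm] fingerdir[deg: world direction of closing line]  -> row numbers from present pose
import sys; from h import *
x,y,z,a=map(float,sys.argv[1:5]); o=bot.observe()
R=Rn.from_euler('xyz',o['tool_rot']).as_matrix(); p=o['position']
s=R.T@(np.array([x,y,z])/1000-p)/.2
cur=o['tool_rot'][2]; # tool y dir = cur-90deg
cands=[np.radians(a+90+k*180) for k in range(-3,4)]
best=sorted([(c-cur) for c in cands],key=abs)
print('pos mm',p*1e3,'yaw',np.degrees(cur),'q7',o['qpos'][6])
for d in best[:2]:
    Rt=Rn.from_euler('xyz',[np.pi,0,cur+d]).as_matrix(); rv=Rn.from_matrix(R.T@Rt).as_rotvec()
    print('shift',np.round(s,4),'turn',np.round(rv/(np.pi/2),4),'dyaw',np.degrees(d))
E
python3 - <<'E'
from seg import *
np.set_printoptions(precision=1,suppress=True)
for s in('top0.png','scene0.png'):
    f=load(s); C=cloud(f); P=C.reshape(-1,3)*1e3
    k=(P[:,0]>540)&(P[:,0]<700)&(P[:,1]>-140)&(P[:,1]<200)
    P=P[k]
    for lo,hi,yl,yh in((39,47,-30,90),(42,49,100,200),(27,33,-20,80),(50,58,-110,-10)):
        q=P[(P[:,2]>lo)&(P[:,2]<hi)&(P[:,1]>yl)&(P[:,1]<yh)]
        r=cv2.minAreaRect(q[:,:2].astype(np.float32)); print(s,lo,len(q),r,np.median(q[:,2]))
    # rail lines
    q=P[(P[:,2]>38)&(P[:,2]<46)&(P[:,1]>-20)&(P[:,1]<80)]
    for side in(-1,1):
        w=q[(np.sign(q[:,0]-617)==side)&(abs(q[:,0]-617)>36)]; print(side,np.polyfit(w[:,1],w[:,0],1),len(w))
E
python3 go.py 523.3 335.8 130 72.5
```

```text
top0.png 39 366 ((616.0003051757812, 30.768173217773438), (104.45884704589844, 117.76123809814453), 1.062942385673523) 42.15784449485038
top0.png 42 172 ((613.8405151367188, 142.91513061523438), (97.47966003417969, 84.64669036865234), 0.8315001726150513) 44.86987604788262
top0.png 27 1069 ((612.3047485351562, 30.522703170776367), (97.77395629882812, 99.4969482421875), 0.7592188119888306) 29.976987878054917
top0.png 50 205 ((617.6190795898438, -59.54412078857422), (36.197357177734375, 62.655052185058594), 0.6109780073165894) 55.10377649374176
-1 [ -0.  568.3] 119
1 [ -0. 664.] 126
scene0.png 39 441 ((616.2495727539062, 30.334199905395508), (104.15176391601562, 120.08555603027344), 0.945212721824646) 41.374627300992174
scene0.png 42 226 ((613.7587890625, 142.34771728515625), (97.29314422607422, 85.2865219116211), 1.1133228540420532) 44.483632598107725
scene0.png 27 1184 ((619.9225463867188, 30.206146240234375), (97.29173278808594, 100.55915069580078), 1.2123665809631348) 29.541168537526033
scene0.png 50 178 ((618.6485595703125, -59.06935501098633), (35.905399322509766, 64.04537200927734), 1.560050368309021) 54.15054388787799
-1 [ -0.  569.6] 140
1 [ -0.  664.9] 149
pos mm [ 200.4945767  -591.73424004  247.87240267] yaw 18.71815450923866 q7 -0.11281692240984478
shift [ 3.017  -3.8739  0.5924] turn [-5.000e-04  2.000e-04  4.024e-01] dyaw -36.21815450923866
shift [ 3.017  -3.8739  0.5924] turn [-3.0000e-04 -6.0000e-04 -1.5976e+00] dyaw 143.78184549076133
```

```bash
python3 -m inch '[[0.5,-0.4,0,0,0,0.2,1],[1,-0.8,0,0,0,0.4024,1],[1,-0.8,0,0,0,0.4024,1],[1,-0.8,0,0,0,0.4024,1],[1,-0.8,0,0,0,0.4024,1],[1,-0.8,0,0,0,0.4024,1]]' 30; python3 go.py 560 -150 250 72.5
```

```text
clock: 0.9
position: [0.339, -0.3759, 0.2484]
tool_rot: [3.141, -0.0, -0.303]
force: [-0.3, -0.8, 0.1]
grip_width: 0.0855
finger_force: 0.0
pos mm [ 339.03537505 -375.87763455  248.3753297 ] yaw -17.372709074576093 q7 -1.1343531147975172
shift [ 0.7172 -1.4078 -0.0082] turn [ 0.0001 -0.0001  0.0014] dyaw -0.12729092542390494
shift [ 0.7172 -1.4078 -0.0082] turn [ 1.0000e-04  1.0000e-04 -1.9986e+00] dyaw 179.87270907457608
```

```bash
python3 -m inch '[[0.4,-0.5,0,0,0,-0.1,1],[0.7,-1,0,0,0,-0.22,1],[0.7,-1,0,0,0,-0.34,1],[0.7,-1,0,0,0,-0.46,1],[0.7,-1,0,0,0,-0.57,1],[0.7,-1,0,0,0,-0.68,1],[0.7,-1,0,0,0,-0.79,1],[0.7,-1,0,0,0,-0.9,1],[0.7,-1,0,0,0,-1,1],[0.7,-1,0,0,0,-1,1],[0.7,-1,0,0,0,-1,1]]'; python3 go.py 523.3 200 230 72.5
```

```text
clock: 2.28
position: [0.532, -0.2287, 0.2481]
tool_rot: [-3.141, 0.0, 1.26]
force: [0.1, -0.4, 0.5]
grip_width: 0.0852
finger_force: 0.0
pos mm [ 531.97018176 -228.65925165  248.11135415] yaw 72.21670080726872 q7 -0.18074443737040358
shift [ 2.0277 -0.6959  0.0905] turn [-1.000e-04  2.000e-04  9.969e-01] dyaw -89.71670080726872
shift [ 2.0277 -0.6959  0.0905] turn [-2.0000e-04 -1.0000e-04 -1.0031e+00] dyaw 90.28329919273126
```

```bash
python3 -m inch '[[0.3,-0.1,0,0,0,-0.12,1],[0.6,-0.2,0,0,0,-0.24,1],[0.9,-0.3,0,0,0,-0.36,1],[1,-0.35,0,0,0,-0.47,1],[1,-0.35,0,0,0,-0.58,1],[1,-0.35,0,0,0,-0.69,1],[1,-0.35,0,0,0,-0.8,1],[1,-0.35,0,0,0,-0.91,1],[1,-0.35,0,0,0,-1,1],[1,-0.35,0,0,0,-1.0,1]]'; python3 go.py 523.3 170 250 72.5
```

```text
clock: 3.52
position: [0.5257, -0.0162, 0.2481]
tool_rot: [3.142, -0.0, 2.833]
force: [0.3, -0.1, 0.1]
grip_width: 0.0859
finger_force: 0.0
pos mm [525.69499843 -16.17783046 248.14347413] yaw 162.30851679021052 q7 0.8212472390471058
shift [ 0.2943  0.8832 -0.0091] turn [ 0.0001 -0.0002 -0.0021] dyaw 0.19148320978948832
shift [ 0.2943  0.8832 -0.0091] turn [-4.0000e-04 -1.0000e-04  1.9979e+00] dyaw -179.80851679021052
```

```bash
python3 -m inch '[[0.1,0.3,0,0,0,0,1],[0.2,0.6,0,0,0,0,1],[0.29,0.88,0,0,0,0,1],[0.29,0.88,0,0,0,0,1],[0.29,0.88,0,0,0,0,1]]'
python3 - <<'E'
from seg import *
f=grab('wrist','w1.png')
E
python3 go.py 523.3 335.8 170 72.5
```

```text
clock: 4.15
position: [0.5233, 0.1693, 0.2481]
tool_rot: [-3.141, -0.0, 2.833]
force: [-0.7, -0.3, -0.5]
grip_width: 0.0857
finger_force: 0.0
pos mm [523.44231472 168.55034897 248.14304853] yaw 162.28790654630765 q7 0.4652593591136768
shift [0.2551 0.7967 0.3901] turn [-0.0005  0.     -0.0024] dyaw 0.21209345369232765
shift [0.2551 0.7967 0.3901] turn [0.0000e+00 8.0000e-04 1.9976e+00] dyaw -179.78790654630768
```

View pics/w1.png

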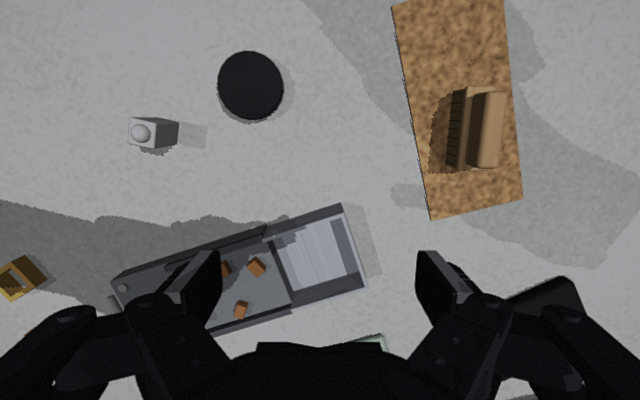

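The wrist view shows the brush on the cork with its handle top at (485,127). The clamp bed, with the off-cuts at (257,267) and (240,310), is partly behind the fingers. Now I'll measure the handle and tray from this view.

Run:
```python
from seg import *
np.set_printoptions(precision=1,suppress=True)
f=load('w1.png'); C=cloud(f); P=C.reshape(-1,3)*1e3
def box(x0,x1,y0,y1,z0,z1):
    return P[(P[:,0]>x0)&(P[:,0]<x1)&(P[:,1]>y0)&(P[:,1]<y1)&(P[:,2]>z0)&(P[:,2]<z1)]
for b in((470,580,290,390,68,77),(560,680,100,200,42,48),(560,680,100,200,2,8)):
    q=box(*b); print(len(q),cv2.minAreaRect(q[:,:2].astype(np.float32)),np.median(q[:,2]),np.percentile(q[:,2],[5,95]))
f=load('w1.png'); i=np.array([[485,127]]); print(onplane(f,i,.072))
```

```text
1618 ((522.4743041992188, 336.9089050292969), (19.85321044921875, 69.30488586425781), 73.32181549072266) 70.95734180885458 [68.9 72.4]
889 ((612.9404296875, 142.96241760253906), (98.33236694335938, 87.04730224609375), 1.009348750114441) 43.859456332094204 [42.6 45.1]
3354 ((610.8780517578125, 142.87448120117188), (94.59492492675781, 85.74382781982422), 0.15718449652194977) 2.9621866272036 [2.1 4.6]
[[0.5 0.3 0.1]]
```

```bash
python3 go.py 522.8 336.5 130 73|tail -2|head -1; python3 -m inch '[[0.13,0.4,0.1,0,0,-0.008,1],[0.26,0.8,0.3,0,0,-0.008,1],[0.26,0.8,0.6,0,0,-0.008,1],[0.26,0.8,0.6,0,0,-0.008,1],[0.26,0.8,0.6,0,0,-0.008,1],[0.26,0.8,0.6,0,0,-0.008,1],[0.26,0.8,0.6,0,0,-0.008,1]]'; python3 go.py 522.8 336.5 62 73
```

```text
shift [0.2586 0.7994 0.5901] turn [-0.0005  0.     -0.0079] dyaw 0.7120934536923474
clock: 5.08
position: [0.5229, 0.3367, 0.1298]
tool_rot: [3.141, 0.002, 2.847]
force: [-0.0, -0.8, -0.1]
grip_width: 0.0852
finger_force: 0.0
pos mm [522.9135022  336.69440418 129.79315626] yaw 163.0927038963453 q7 0.1348236649588827
shift [ 0.0008 -0.0014  0.339 ] turn [0.0006 0.0011 0.001 ] dyaw -0.09270389634528974
shift [ 0.0008 -0.0014  0.339 ] turn [-1.700e-03  1.000e-03 -1.999e+00] dyaw 179.9072961036547
```

```bash
python3 -m inch '[[0,0,0.2,0,0,0,1],[0,0,0.34,0,0,0,1],[0,0,0.34,0,0,0,1],[0,0,0.34,0,0,0,1],[0,0,0.34,0,0,0,0],[0,0,0.34,0,0,0,0],[0,0,0.34,0,0,0,0],[0,0,0.34,0,0,0,0],[0,0,0.34,0,0,0,0],[0,0,0.34,0,0,0,0],[0,0,0.34,0,0,0,0],[0,0,0.34,0,0,0,0]]' 50;  python3 go.py 522.8 336.5 180 73
```

```text
clock: 6.58
position: [0.5218, 0.3378, 0.0605]
tool_rot: [3.142, 0.0, 2.849]
force: [-1.3, -1.6, 6.0]
grip_width: 0.0192
finger_force: 49.1
pos mm [521.82420375 337.84745656  60.53555816] yaw 163.2272109899024 q7 0.0782536545477586
shift [-0.0067 -0.005  -0.5973] turn [0.0001 0.0001 0.0025] dyaw -0.22721098990237587
shift [-0.0067 -0.005  -0.5973] turn [-2.0000e-04  1.0000e-04 -1.9975e+00] dyaw 179.7727890100976
```

```bash
python3 -m inch '[[0,0,-0.2,0,0,0,0],[0,0,-0.5,0,0,0,0],[0,0,-0.7,0,0,0,0],[0,0,-0.7,0,0,0,0],[0,0,-0.7,0,0,0,0]]'; python3 go.py 600 160 200 91.1
```

```text
clock: 7.2
position: [0.5216, 0.3373, 0.1995]
tool_rot: [-3.141, -0.0, 2.849]
force: [-0.6, 0.4, -1.2]
grip_width: 0.0192
finger_force: 49.2
pos mm [521.57641639 337.33294233 199.46690922] yaw 163.21589840993101 q7 0.190362473735093
shift [-0.6315 -0.7357 -0.0022] turn [-0.0006 -0.0004 -0.1987] dyaw 17.884101590068987
shift [-0.6315 -0.7357 -0.0022] turn [-5.0000e-04  8.0000e-04  1.8013e+00] dyaw -162.11589840993105
```

```bash
python3 -m inch '[[-0.2,-0.25,0,0,0,-0.07,0],[-0.4,-0.5,0,0,0,-0.14,0],[-0.63,-0.74,0,0,0,-0.1987,0],[-0.63,-0.74,0,0,0,-0.1987,0],[-0.63,-0.74,0,0,0,-0.1987,0],[-0.63,-0.74,0,0,0,-0.1987,0]]'; python3 go.py 616.5 -5 160 91.1
```

```text
clock: 7.95
position: [0.5988, 0.1614, 0.1999]
tool_rot: [3.141, -0.001, -3.12]
force: [-0.7, 1.0, -0.0]
grip_width: 0.019
finger_force: 49.3
pos mm [598.83028735 161.40183549 199.88365433] yaw -178.78351847778086 q7 0.7789468009505564
shift [-0.0708 -0.8338  0.1989] turn [ 0.0003 -0.0006  0.0013] dyaw -0.11648152221916265
shift [-0.0708 -0.8338  0.1989] turn [ 9.0000e-04  5.0000e-04 -1.9987e+00] dyaw 179.88351847778083
```

```bash
python3 -m inch '[[-0.02,-0.25,0.0,0,0,0,0],[-0.04,-0.5,0.05,0,0,0,0],[-0.07,-0.7,0.1,0,0,0,0],[-0.07,-0.834,0.2,0,0,0,0],[-0.07,-0.834,0.2,0,0,0,0],[-0.07,-0.834,0.2,0,0,0,0],[-0.07,-0.834,0.2,0,0,0,0]]'
python3 - <<'E'
from seg import *
np.set_printoptions(precision=1,suppress=True)
o=bot.observe();print(o['position'])
for n in('top','scene','wrist'):
    f=grab(n,n+'2.png'); C=cloud(f); P=C.reshape(-1,3)*1e3; H=hsv(f).reshape(-1,3)
    k=(abs(P[:,0]-616)<60)&(abs(P[:,1]+5)<35)&(P[:,2]>95)&(P[:,2]<185)&(H[:,1]>60)
    q=P[k]; print(n,len(q),q.min(0),q.max(0))
    w=P[k&(P[:,2]>132)&(P[:,2]<144)]
    if len(w)>10: print(cv2.minAreaRect(w[:,:2].astype(np.float32)))
    k=(abs(P[:,0]-616)<60)&(P[:,1]>10)&(P[:,1]<80)&(P[:,2]>38)&(P[:,2]<46)
    for s in(-1,1):
        w=P[k&(s*(P[:,0]-616)>40)]; 
        if len(w): print('rail',s,np.percentile(w[:,0],[2,98]),len(w))
a=load('wrist2.png')['img'];b=load('scene2.png')['img'][150:350,180:420]
cv2.imwrite('pics/m2.png',np.vstack([cv2.resize(a,(480,300)),cv2.resize(b,(360,300)),] if 0 else [np.hstack([cv2.resize(a,(440,275)),cv2.resize(b,(330,275))])])[:,:,::-1])
E
```

```text
clock: 8.82
position: [0.617, -0.0052, 0.1606]
tool_rot: [3.141, 0.0, -3.12]
force: [-0.8, -0.5, -0.0]
grip_width: 0.0193
finger_force: 49.2
[ 0.6 -0.   0.2]
top 2 [576.9   4.7 139.6] [578.8   6.9 142.2]
rail -1 [563.5 571.7] 89
scene 572 [578.4 -28.2 100.7] [661.8  17.6 183.4]
((641.6649169921875, 4.005912780761719), (26.28845977783203, 57.352474212646484), 56.110008239746094)
rail -1 [564. 573.] 96
rail 1 [659.8 668.3] 106
wrist 10393 [575.6 -31.9 104. ] [659.2  21.7 185. ]
((617.5051879882812, -5.420772552490234), (83.57984161376953, 29.638996124267578), 0.5688544511795044)
rail -1 [562.9 570.9] 1031
rail 1 [657.7 666. ] 499
```

View pics/m2.png

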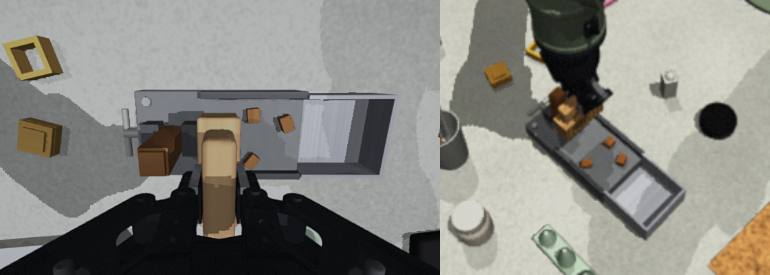

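The wrist view shows the brush over the bed, behind all three off-cuts at (253,114), (286,123) and (251,159). It sits about 2 mm too far in +x relative to the rails, so I'll correct that and lower it.

```bash
python3 go.py 614.7 -5 90 91.4|sed -n 2p; python3 -m inch '[[0.0115,0,0,0,0,-0.003,0],[0.0115,0,0.15,0,0,-0.003,0],[0.0115,0,0.25,0,0,-0.003,0],[0.0115,0,0.32,0,0,-0.003,0],[0.0115,0,0.34,0,0,-0.003,0],[0.0115,0,0.353,0,0,-0.003,0],[0.0115,0,0.353,0,0,-0.003,0]]'
```

```text
shift [0.0116 0.0052 0.3528] turn [ 0.0001  0.0003 -0.0026] dyaw 0.23160415848441124
clock: 9.85
position: [0.6149, -0.0061, 0.0902]
tool_rot: [3.141, 0.001, -3.117]
force: [0.8, 6.0, -0.6]
grip_width: 0.019
finger_force: 51.5
```

```bash
python3 -m inch '[[0,0.04,0,0,0,0,0],[0.0,0.08,0,0,0,0,0],[0.001,0.12,0,0,0,0,0],[0.002,0.16,0,0,0,0,0],[0.003,0.2,0,0,0,0,0],[0.004,0.24,0,0,0,0,0],[0.005,0.28,0,0,0,0,0],[0.006,0.32,0,0,0,0,0],[0.007,0.36,0,0,0,0,0],[0.008,0.40,0,0,0,0,0],[0.008,0.44,0,0,0,0,0],[0.009,0.48,0,0,0,0,0],[0.01,0.52,0,0,0,0,0],[0.01,0.53,0,0,0,0,0],[0.01,0.53,0,0,0,0,0]]'
python3 - <<'E'
from seg import *
f=grab('wrist','w3.png');g=grab('scene','s3.png')
cv2.imwrite('pics/m3.png',np.hstack([cv2.resize(f['img'],(440,275)),cv2.resize(g['img'][180:350,200:404],(330,275))])[:,:,::-1])
E
```

```text
clock: 11.72
position: [0.6101, 0.0991, 0.0897]
tool_rot: [-3.141, 0.0, -3.117]
force: [0.1, 0.1, -0.8]
grip_width: 0.0192
finger_force: 51.0
```

View pics/m3.png

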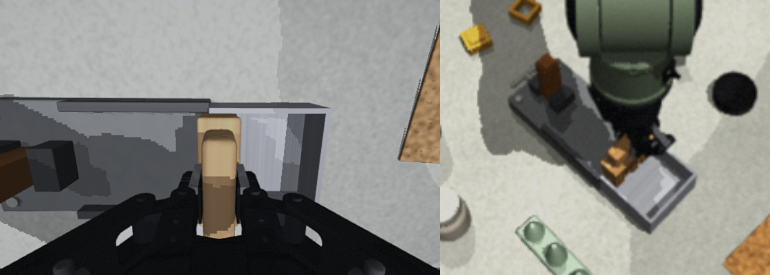

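The bed behind the brush is clear. I'll lift the brush, carry it back towards the cork and look into the tray.

```bash
python3 -m inch '[[0,0,-0.2,0,0,0,0],[0,0,-0.5,0,0,0,0],[0.1,0.3,-0.55,0,0,0,0],[0.3,0.6,-0.55,0,0,0.05,0],[0.4,0.9,-0.55,0,0,0.1,0],[0.4,1,-0.55,0,0,0.2,0],[0.4,1,-0.55,0,0,0.2,0],[0.4,1,-0.55,0,0,0.2,0]]'
python3 - <<'E'
from seg import *
np.set_printoptions(precision=1,suppress=True)
for n in('top','wrist','scene'):
    f=grab(n,n+'4.png'); C=cloud(f); H=hsv(f)
    ok=(abs(C[...,0]-615)<56)&(C[...,1]>-25)&(C[...,1]<190)&(C[...,2]<.07)
    for m,st,c in comps(f,ok&(H[...,0]<25)&(H[...,1]>120)&(H[...,2]>30),8): print(n,c,st[4],np.median(C[m],0)*1e3)
E
python3 go.py 522.8 336.5 180 73
```

```text
clock: 12.82
position: [0.5256, 0.2962, 0.1996]
tool_rot: [-3.141, 0.0, 2.852]
force: [1.0, 0.2, -0.7]
grip_width: 0.0192
finger_force: 51.2
pos mm [525.84538394 295.86248285 199.59237992] yaw 163.32498307031173 q7 0.24650919965278698
shift [0.0729 0.1903 0.0979] turn [-0.0002  0.      0.0036] dyaw -0.32498307031172247
shift [0.0729 0.1903 0.0979] turn [-1.0000e-04 -4.0000e-04 -1.9964e+00] dyaw 179.67501692968824
```

Run:
```python
from seg import *
a=load('top4.png')['img'][130:195,225:365];b=load('scene4.png')['img'][200:330,235:370];c=load('wrist4.png')['img']
A=cv2.resize(a,(420,195),interpolation=2);B=cv2.resize(b,(380,366),interpolation=2);Cc=cv2.resize(c,(420,262))
M=np.zeros((460,800,3),np.uint8);M[:195,:420]=A;M[195:457,:420]=Cc;M[:366,420:]=B
cv2.imwrite('pics/m4.png',cv2.convertScaleAbs(M[:,:,::-1],alpha=1.3))
```

```text
(no output)
```

View pics/m4.png

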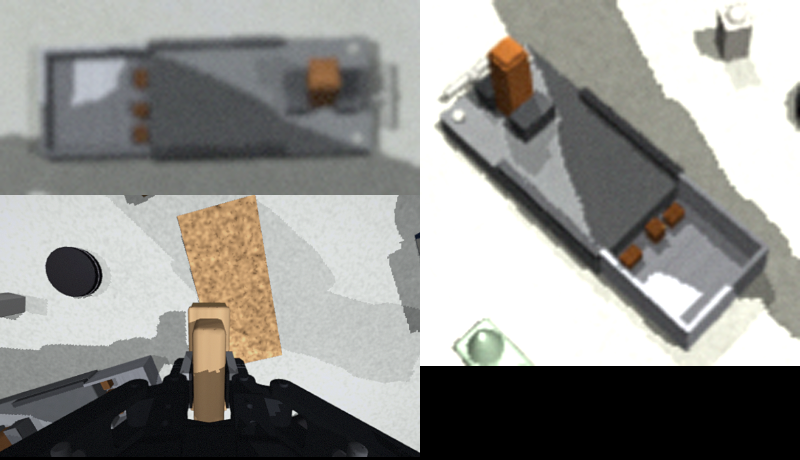

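All three off-cuts lie in the tray beside the bed's end, at scene-crop pixels (675,213), (654,230) and (630,256). Next I'll stand the brush back on the cork.

```bash
python3 -m inch '[[0.073,0.19,0.1,0,0,0.0036,0],[0.073,0.19,0.3,0,0,0.0036,0],[0.073,0.19,0.5,0,0,0.0036,0],[0.073,0.19,0.62,0,0,0.0036,0],[0.073,0.19,0.67,0,0,0.0036,0],[0.073,0.19,0.69,0,0,0.0036,0],[0.073,0.19,0.695,0,0,0.0036,0],[0.073,0.19,0.695,0,0,0.0036,0]]'
```

```text
clock: 13.98
position: [0.5225, 0.3379, 0.0615]
tool_rot: [3.141, 0.001, 2.846]
force: [-0.6, -0.2, -1.0]
grip_width: 0.0191
finger_force: 51.1
```

```bash
python3 -m inch '[[0,0,0.004,0,0,0,0],[0,0,0.008,0,0,0,0],[0,0,0.008,0,0,0,0]]'
```

```text
clock: 14.35
position: [0.5225, 0.3379, 0.0605]
tool_rot: [3.141, 0.001, 2.846]
force: [-4.5, -4.5, 18.8]
grip_width: 0.0192
finger_force: 53.9
```

Contact. I'll open the fingers and rise.

```bash
python3 -m inch '[[0,0,-0.003,0,0,0,0.3],[0,0,-0.003,0,0,0,0.6],[0,0,-0.003,0,0,0,0.6],[0,0,-0.003,0,0,0,0.6],[0,0,-0.1,0,0,0,0.6],[0,0,-0.3,0,0,0,0.6],[0,0,-0.6,0,0,0,0.6],[0,0,-0.75,0,0,0,0.6],[0,0,-0.75,0,0,0,0.6],[0,0,-0.75,0,0,0,0.6]]'
python3 - <<'E'
from seg import *
np.set_printoptions(precision=1,suppress=True)
for n in('top','scene'):
    f=grab(n,n+'5.png'); H=hsv(f); C=cloud(f); z=C[...,2]
    ok=(C[...,0]>.2)&(C[...,0]<.75)&(C[...,1]<.55)&(C[...,1]>-.55)
    for m,st,c in comps(f,ok&(z>.006)&(z<.12),20): print(n,c,st[4],np.median(H[m],0),*rect(f,m))
E
python3 go.py 600 150 230 90
```

```text
clock: 15.6
position: [0.522, 0.3374, 0.2092]
tool_rot: [-3.141, 0.0, 2.846]
force: [0.3, 0.4, -0.2]
grip_width: 0.051
finger_force: 0.0
top [164.8 118.4] 108 [90. 20. 32.] 22.34840379356663 [745.2 391.3] [10.3 64.4] 2.7435898780822754 53
top [455.4 139.6] 200 [ 75.    6.  105.5] 67.40212356060546 [ 671.2 -389.6] [21.1 23.1] 23.107587814331055 44
top [302.7 162.3] 3554 [103.  15.  79.] 45.58523159237561 [615.2  47.7] [104.  275.8] 0.9308235049247742 363
top [396.4 157.5] 234 [ 22. 105. 137.] 22.23630634416902 [ 628.7 -235. ] [39.7 37.2] 74.22341918945312 146
top [183.4 194.1] 416 [ 16. 104.  67.] 71.90638328509358 [535.9 332.2] [19.4 44. ] 71.88336181640625 124
top [393.4 191.9] 151 [ 22.  87. 129.] 21.007990801007015 [ 535.1 -223.4] [39.5 41. ] 14.577310562133789 110
top [441.7 225.7] 122 [ 21.   85.  105.5] 11.558659747457945 [ 444.3 -351.9] [40.3 42.1] 7.256075382232666 109
top [397.3 228.8] 121 [ 18. 105.  96.] 11.021227973435188 [ 437.  -232.8] [40.3 40.5] 31.89350128173828 114
top [260.7 240.3] 544 [117.5  19.   38. ] 23.962396762844165 [411.7 129.8] [65.3 65.7] 44.496761322021
[... 1205 characters left out ...]
5.8 210.8] 214 [ 24.  18. 106.] 59.247935694973066 [427.   22.9] [22.  25.3] 70.41130065917969 44
scene [294.1 262.4] 4481 [90.  8. 78.] 46.22624276439458 [616.5  46.7] [102.9 276.4] 0.9961079359054565 388
scene [381.5 237.3] 577 [130.  27.  23.] 23.509226414981654 [413.7 130.5] [64.7 64.4] 42.352230072021484 432
scene [425.  324.8] 709 [ 16. 142. 177.] 73.04881442002018 [524.1 336.6] [19.9 69. ] 73.34532165527344 293
pos mm [521.82997125 337.39281001 208.41311411] yaw 163.06492195072437 q7 0.1960875328178206
shift [-0.6467 -0.7826 -0.1077] turn [-0.0006 -0.0006 -0.1882] dyaw 16.93507804927564
shift [-0.6467 -0.7826 -0.1077] turn [-9.0000e-04  8.0000e-04  1.8118e+00] dyaw -163.06492195072437
```

The brush stands upright at its place and nothing else has moved. Next is the sleeve at (535,-223), yaw about 14.4°.

```bash
python3 -m inch '[[-0.1,-0.3,0,0,0,0.1,0.8],[-0.2,-0.6,0,0,0,0.2,0.8],[-0.3,-0.9,0,0,0,0.3,0.8],[-0.3,-1,0,0,0,0.4,0.8],[-0.3,-1,0,0,0,0.5,0.8],[-0.3,-1,0,0,0,0.6,0.8],[-0.3,-1,0,0,0,0.652,0.8],[-0.3,-1,0,0,0,0.652,0.8]]'; python3 -m inch '[[-0.3,-0.08,0,0,0,0,0.8],[-0.6,-0.16,0,0,0,0,0.8],[-0.9,-0.22,0,0,0,0,0.8],[-1,-0.25,0,0,0,0,0.8],[-1,-0.25,0,0,0,0,0.8],[-1,-0.25,0,0,0,0,0.8]]'; python3 go.py 535.3 -200 200 14.4
python3 - <<'E'
from seg import *
grab('wrist','w6.png')
E
```

```text
clock: 16.7
position: [0.5209, 0.129, 0.2086]
tool_rot: [-3.141, 0.0, 1.823]
force: [-0.6, 0.6, -0.3]
grip_width: 0.0686
finger_force: 0.0
clock: 17.45
position: [0.5225, -0.0762, 0.209]
tool_rot: [-3.142, -0.001, 1.824]
force: [0.3, 1.2, -0.2]
grip_width: 0.0685
finger_force: 0.0
pos mm [522.48469757 -76.16833811 208.95633689] yaw 104.49836369947184 q7 0.02186894985059845
shift [-0.6155 -0.093   0.0444] turn [-0.0001 -0.0004  0.0011] dyaw -0.09836369947183145
shift [-0.6155 -0.093   0.0444] turn [ 6.0000e-04 -1.0000e-04 -1.9989e+00] dyaw 179.90163630052814
```

View pics/w6.png

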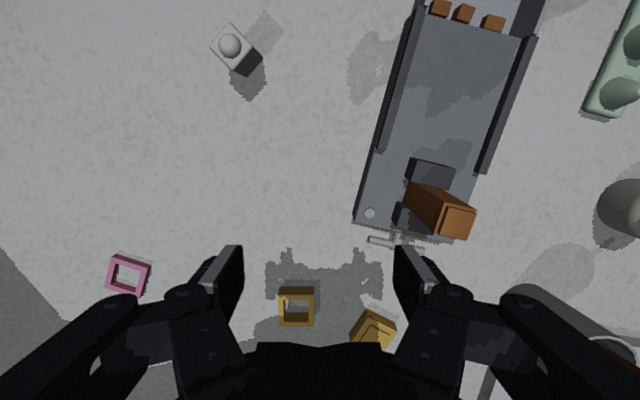

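The wrist view shows the blank's top at (457,222), the sleeve at (296,307), the cap at (373,328) and the off-cuts in the tray at the top. I'll measure the blank and the sleeve from this view.

```bash
cat > meas.py <<'E'
import sys; from seg import *
np.set_printoptions(precision=1,suppress=True)
f=load(sys.argv[1]) if len(sys.argv)>1 else grab('wrist'); P=cloud(f).reshape(-1,3)*1e3
def box(x0,x1,y0,y1,z0,z1):
    return P[(P[:,0]>x0)&(P[:,0]<x1)&(P[:,1]>y0)&(P[:,1]<y1)&(P[:,2]>z0)&(P[:,2]<z1)]
B=dict(blanktop=(590,645,-90,-35,120,130),blank=(590,645,-90,-35,60,117),jaws=(590,645,-110,-10,52,58),sleeve=(490,580,-270,-180,16,23),cap=(590,670,-280,-190,14,19.9),captop=(590,670,-280,-190,20,24),col1=(400,490,-390,-310,6,14),col2=(400,480,-270,-200,6,14),
 rails=(560,670,-25,80,39,45))
for n,b in B.items():
    q=box(*b)
    if len(q)>20: r=cv2.minAreaRect(q[:,:2].astype(np.float32)); print(n,len(q),np.array(r[0]),np.array(r[1]),'ang %.1f'%r[2],'z',np.percentile(q[:,2],[5,50,95]), 'mean',q.mean(0))
E
python3 meas.py w6.png
python3 - <<'E'
from seg import *
np.set_printoptions(precision=1,suppress=True)
f=load('w6.png');C=cloud(f);o=bot.observe();R=Rn.from_euler('xyz',o['tool_rot']).as_matrix()
T=(C-o['position'])@R*1e3
m=(f['z_map']>0)&(T[...,2]<30)&(abs(T[...,1])<70)&(T[...,2]>-40)&(abs(T[...,0])<30)
print(T[m].min(0),T[m].max(0))
E
```

```text
blanktop 879 [616.6 -57.9] [21. 21.] ang 90.0 z [121.4 122.8 123.9] mean [616.2 -57.5 122.8]
blank 1197 [616.4 -57.7] [24.6 24.8] ang 0.5 z [ 64.1  93.6 115.6] mean [608.1 -54.4  92. ]
jaws 1500 [616.7 -57.5] [36.3 63.9] ang 1.0 z [52.7 53.9 55.2] mean [613.9 -51.9  53.9]
sleeve 614 [ 533.8 -221.5] [39.1 40.7] ang 14.2 z [16.5 17.8 18.9] mean [ 533.8 -221.1   17.7]
cap 709 [ 628.5 -232.5] [39.  40.9] ang 75.7 z [15.2 17.  19.7] mean [ 627.3 -226.3   17.4]
captop 85 [ 628.3 -231.2] [22.3 24.9] ang 74.7 z [20.  20.3 21.1] mean [ 628.5 -227.4   20.4]
rails 2482 [615.   27.8] [106.1 104.8] ang 0.3 z [39.6 41.  42.2] mean [614.4  30.7  40.9]
[-11.9 -66.2 -40. ] [14.7 66.1 11.8]
```

```bash
python3 go.py 534.5 -222 19.5 14.3
```

```text
pos mm [522.51972541 -75.91066702 209.00142868] yaw 104.51615272775659 q7 0.021738055591848732
shift [-0.7227 -0.1251  0.9471] turn [-0.     -0.0004  0.0024] dyaw -0.2161527277565964
shift [-0.7227 -0.1251  0.9471] turn [ 6.0000e-04 -0.0000e+00 -1.9976e+00] dyaw 179.78384727224343
```

```bash
python3 -m inch '[[-0.3,-0.06,0,0,0,0.002,0.8],[-0.6,-0.11,0.1,0,0,0.002,0.8],[-0.723,-0.125,0.4,0,0,0.002,0.8],[-0.723,-0.125,0.7,0,0,0.002,0.8],[-0.723,-0.125,0.88,0,0,0.002,0.8],[-0.723,-0.125,0.947,0,0,0.002,0.8],[-0.723,-0.125,0.947,0,0,0.002,0.8],[-0.723,-0.125,0.947,0,0,0.002,0.8],[-0.723,-0.125,0.947,0,0,0.002,0.2],[-0.723,-0.125,0.947,0,0,0.002,0.2],[-0.723,-0.125,0.947,0,0,0.002,0.2],[-0.723,-0.125,0.947,0,0,0.002,0.2],[-0.723,-0.125,0.947,0,0,0.002,0.2]]' 30; python3 go.py 534.5 -222 200 14.3
```

```text
clock: 19.12
position: [0.5347, -0.2238, 0.0208]
tool_rot: [3.141, 0.001, 1.818]
force: [-2.5, 0.2, 12.1]
grip_width: 0.0394
finger_force: 29.3
pos mm [ 534.65289711 -223.81246436   20.79658509] yaw 104.18818569988682 q7 0.146829043113593
shift [ 0.0081  0.0024 -0.896 ] turn [ 0.0007  0.0006 -0.0012] dyaw 0.11181430011318624
shift [ 0.0081  0.0024 -0.896 ] turn [ 1.0000e-03 -1.0000e-03  1.9988e+00] dyaw -179.8881856998868
```

Upward force of 12 N: the fingertips swung onto the table as they closed. I'll regrip 3 mm higher and then lift.

```bash
python3 -m inch '[[0,0,-0.01,0,0,0,0.6],[0,0,-0.015,0,0,0,0.6],[0,0,-0.015,0,0,0,0.6],[0,0,-0.015,0,0,0,0.2],[0,0,-0.015,0,0,0,0.2],[0,0,-0.015,0,0,0,0.2],[0,0,-0.015,0,0,0,0.2]]' 30;python3 -m inch '[[0,0,-0.1,0,0,0,0.2],[0,0,-0.4,0,0,0,0.2],[0,0,-0.7,0,0,0,0.2],[0,0,-0.9,0,0,0,0.2],[0,0,-0.9,0,0,0,0.2],[0,0,-0.9,0,0,0,0.2]]'; python3 go.py 616.8 -110 200 1
```

```text
clock: 20.0
position: [0.5341, -0.2235, 0.0229]
tool_rot: [-3.141, 0.0, 1.819]
force: [-2.2, 0.4, 5.5]
grip_width: 0.0393
finger_force: 30.2
clock: 20.75
position: [0.5338, -0.2235, 0.2028]
tool_rot: [-3.141, 0.0, 1.819]
force: [-0.7, 0.1, -0.4]
grip_width: 0.0389
finger_force: 31.0
pos mm [ 533.76010102 -223.50714642  202.82013966] yaw 104.19503334627385 q7 0.27877351546825974
shift [0.4484 0.5417 0.0139] turn [-0.0002  0.      0.1466] dyaw -13.195033346273842
shift [0.4484 0.5417 0.0139] turn [-1.0000e-04 -2.0000e-04 -1.8534e+00] dyaw 166.80496665372615
```

```bash
python3 -m inch '[[0.2,0.25,0,0,0,0.07,0.2],[0.448,0.5,0,0,0,0.147,0.2],[0.448,0.542,0,0,0,0.147,0.2],[0.448,0.542,0,0,0,0.147,0.2],[0.448,0.542,0,0,0,0.147,0.2]]'
cat > inhand.py <<'E'
import sys; from seg import *
np.set_printoptions(precision=1,suppress=True)
off=float(sys.argv[1]) ; half=float(sys.argv[2]) # expected top face height rel TCP mm
o=bot.observe(); R=Rn.from_euler('xyz',o['tool_rot']).as_matrix(); p=o['position']*1e3; print('tcp',p,'yaw',np.degrees(o['tool_rot'][2]))
for n in('wrist','scene','top'):
    f=grab(n,sys.argv[3]+n+'.png'); C=cloud(f)*1e3; H=hsv(f)
    m=(np.hypot(C[...,0]-p[0],C[...,1]-p[1])<36)&(abs(C[...,2]-p[2]-off)<half)&(H[...,1]>70)&(H[...,0]>8)&(H[...,0]<35)
    q=C[m]
    if len(q)>15:
        r=cv2.minAreaRect(q[:,:2].astype(np.float32)); print(n,'piece',len(q),np.array(r[0]),np.array(r[1]),'%.1f'%r[2],'z',np.percentile(q[:,2],[5,50,95]))
    b=(abs(C[...,0]-617)<22)&(abs(C[...,1]+58.5)<22)
    for lo,hi in((119,128),(60,128)):
        q=C[b&(C[...,2]>lo)&(C[...,2]<hi)]
        if len(q)>15: r=cv2.minAreaRect(q[:,:2].astype(np.float32)); print(n,'blank',len(q),np.array(r[0]),np.array(r[1]),'%.1f'%r[2],'ztop',np.percentile(q[:,2],[50,95]))
    q=C[(abs(C[...,0]-617)<30)&(abs(C[...,1]+58.5)<45)&(abs(C[...,2]-55)<3)]
    if len(q)>15: r=cv2.minAreaRect(q[:,:2].astype(np.float32)); print(n,'jaws',len(q),np.array(r[0]),np.array(r[1]),'%.1f'%r[2])
E
python3 inhand.py -4 5 ih1
```

```text
clock: 21.38
position: [0.6164, -0.1115, 0.202]
tool_rot: [-3.14, 0.0, 1.587]
force: [0.2, 0.5, -0.2]
grip_width: 0.0394
finger_force: 31.0
tcp [ 616.4 -111.5  202. ] yaw 90.91581703235252
wrist piece 4574 [ 616.2 -109.8] [41.5 41.7] 1.3 z [194.2 196.9 198. ]
wrist blank 1085 [617.2 -57.5] [23.7 23.5] 1.4 ztop [123.  124.1]
wrist blank 1455 [617.1 -57.5] [24.  23.8] 0.8 ztop [122.6 124. ]
wrist jaws 1727 [617.2 -57.9] [35.2 63.4] 1.0
scene piece 167 [ 623.3 -110. ] [54.8 42.9] 5.6 z [194.3 197.1 200.7]
scene blank 85 [619.2 -57.7] [22.8 24.3] 0.5 ztop [122.5 125.8]
scene blank 283 [618.1 -57.9] [24.8 26.1] 89.9 ztop [104.4 124.5]
scene jaws 162 [618.7 -58.4] [34.9 64. ] 1.2
top piece 45 [610.7 -96.4] [28.5 10.9] 0.1 z [195.4 198.3 200.8]
top blank 89 [616.9 -58.3] [21.6 21.9] 89.1 ztop [123.7 126.5]
top blank 146 [617.2 -59.5] [23.9 24. ] 89.5 ztop [121.7 126.2]
top jaws 198 [617.8 -59.6] [36.5 62.5] 0.4
```

View pics/ih1wrist.png

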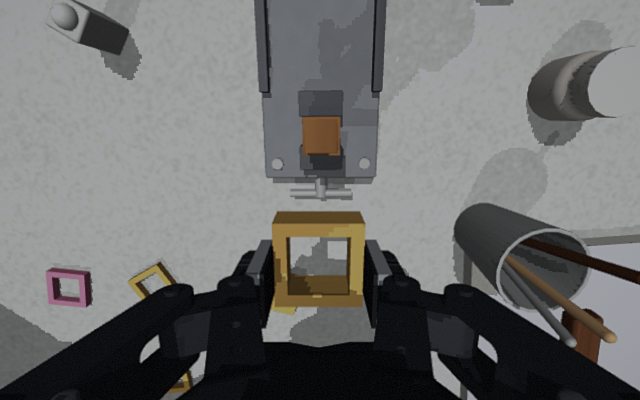

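The wrist view shows the sleeve in hand, centred at (319,258), with the blank's top at (321,135). The relative shift still needed is about (+1, +52) mm, with yaw matched. I'll move over the blank and begin lowering.

```bash
python3 go.py 617.4 -59.3 165 1|sed -n 2p; python3 -m inch '[[0.15,0,0,0,0,0,0.2],[0.262,0.005,0.05,0,0,0,0.2],[0.262,0.005,0.18,0,0,0,0.2],[0.262,0.005,0.18,0,0,0,0.2],[0.262,0.005,0.25,0,0,0,0.2],[0.262,0.005,0.28,0,0,0,0.2],[0.262,0.005,0.31,0,0,0,0.2],[0.262,0.005,0.33,0,0,0,0.2],[0.262,0.005,0.33,0,0,0,0.2]]'; python3 go.py 617.4 -59.3 78 1
```

```text
shift [0.2606 0.0078 0.1879] turn [-0.0003  0.0002 -0.0013] dyaw 0.12074897625222561
clock: 22.65
position: [0.6173, -0.0578, 0.1365]
tool_rot: [-3.141, 0.0, 1.588]
force: [-0.3, -1.0, -1.5]
grip_width: 0.0394
finger_force: 30.9
pos mm [617.29324316 -57.78654259 136.50695868] yaw 90.96159574834934 q7 -0.25881931118365736
shift [-0.0076  0.0005  0.2925] turn [-0.0002  0.0001 -0.0004] dyaw 0.03840425165066148
shift [-0.0076  0.0005  0.2925] turn [1.0000e-04 4.0000e-04 1.9996e+00] dyaw -179.96159574834934
```

```bash
python3 -m inch '[[-0.004,0,0.03,0,0,0,0.2],[-0.006,0,0.06,0,0,0,0.2],[-0.006,0,0.10,0,0,0,0.2],[-0.006,0,0.14,0,0,0,0.2],[-0.006,0,0.18,0,0,0,0.2],[-0.006,0,0.22,0,0,0,0.2],[-0.006,0,0.25,0,0,0,0.2],[-0.006,0,0.27,0,0,0,0.2],[-0.006,0,0.28,0,0,0,0.2],[-0.006,0,0.28,0,0,0,0.2]]'
```

```text
clock: 23.9
position: [0.6174, -0.0588, 0.0807]
tool_rot: [-3.142, -0.0, 1.588]
force: [0.2, 0.0, 0.3]
grip_width: 0.0392
finger_force: 30.9
```

```bash
python3 -m inch '[[0,0,0.005,0,0,0,0.2],[0,0,0.01,0,0,0,0.2],[0,0,0.015,0,0,0,0.2],[0,0,0.015,0,0,0,0.2]]'
```

```text
clock: 24.4
position: [0.6175, -0.0589, 0.0779]
tool_rot: [3.141, 0.0, 1.588]
force: [-2.2, -0.1, 3.6]
grip_width: 0.0396
finger_force: 31.4
```

Touching down. I'll release and rise.

```bash
python3 -m inch '[[0,0,0,0,0,0,0.65],[0,0,0,0,0,0,0.65],[0,0,0,0,0,0,0.65],[0,0,-0.2,0,0,0,0.65],[0,0,-0.45,0,0,0,0.65],[0,0,-0.62,0,0,0,0.65],[0,0,-0.62,0,0,0,0.65],[-0.3,0,-0.62,0,0,0,0.75],[-0.55,0,-0.62,0,0,0,0.75],[-0.55,0,-0.62,0,0,0,0.75],[-0.55,0,-0.62,0,0,0,0.75]]'
python3 - <<'E'
from seg import *
np.set_printoptions(precision=1,suppress=True)
for n in('wrist','scene','top'):
    f=grab(n,'a7'+n+'.png'); H=hsv(f); C=cloud(f); z=C[...,2]
    ok=(C[...,0]>.2)&(C[...,0]<.75)&(C[...,1]<-.02)&(C[...,1]>-.55)
    for m,st,c in comps(f,ok&(z>.004)&(z<.09)&(H[...,1]>60)&(H[...,0]>14)&(H[...,0]<30),20): print(n,c,st[4],np.median(H[m],0),*rect(f,m))
E
python3 go.py 437.3 -232 200 32; python3 go.py 445 -351 200 6.6
```

```text
clock: 25.78
position: [0.619, -0.1683, 0.2009]
tool_rot: [-3.141, -0.001, 1.588]
force: [1.0, 0.4, -0.2]
grip_width: 0.0642
finger_force: 0.0
wrist [322.7  62. ] 1355 [ 21. 137. 134.] 74.05630527788969 [617.6 -56.8] [39.8 40.3] 0.8904518485069275 1183
wrist [144.  238.3] 851 [ 23. 133. 150.] 8.731934996592583 [ 436.2 -230.5] [42.1 40. ] 31.17881965637207 816
wrist [276.9 244. ] 1538 [ 25. 126. 151.] 20.12022831521146 [ 576.8 -232.8] [39.8 39.8] 75.62144470214844 1221
scene [246.5  85. ] 584 [ 16. 153. 105.] 61.296901219213076 [ 295.3 -534.9] [113.   60.4] 35.17121887207031 284
scene [251.5 146.4] 38 [ 21.  183.5 160. ] 9.06006377985742 [ 441.8 -336.2] [41.2 16.8] 23.57135009765625 34
scene [276.3 165.4] 101 [ 21. 177. 185.] 9.606644759306505 [ 437.6 -231.8] [41.3 39.7] 31.17643928527832 89
scene [237.2 192.5] 232 [ 23. 177. 197.] 21.049529068464146 [ 578.3 -233.3] [39.2 39. ] 74.57972717285156 125
scene [267.9 234. ] 225 [ 18. 190. 109.] 75.14980840234206 [619.2 -57.4] [40.8 39.4] 0.6833927631378174 87
top [330.8 160.1] 184 [ 19. 129. 100.] 76.16653465428625 [617.4 -57.5] [37.9 38.9] 89.15103149414062 111
top [397.  176.7] 231 [ 22. 119. 134.] 22.28980030515071 [ 577.6 -233.9] [39.4 38.1] 79.1457748413086 157
top [397.1 228.9] 115 [ 23.  96. 132.] 11.268302325239478 [ 436.9 -232.4] [39.3 39.5] 30.18895721435547 91
pos mm [ 619.35082069 -167.51707947  201.46663175] yaw 91.05928256780048 q7 -0.03962754052565648
shift [-0.3055 -0.9161  0.0074] turn [-1.000e-04 -4.000e-04 -3.438e-01] dyaw 30.940717432199513
shift [-0.3055 -0.9161  0.0074] turn [-5.0000e-04  1.0000e-04  1.6562e+00] dyaw -149.0592825678005
pos mm [ 619.35082069 -167.51707947  201.46663175] yaw 91.05928256780048 q7 -0.03962754052565648
shift [-0.9011 -0.8886  0.0071] turn [-0.0002 -0.0003 -0.0616] dyaw 5.540717432199517
shift [-0.9011 -0.8886  0.0071] turn [-5.0000e-04  2.0000e-04  1.9384e+00] dyaw -174.45928256780047
```

The sleeve is down on the jaws (top at about 74.5 mm). The cap was knocked to (577,-233). Next is the collar at (437,-232), yaw 31°.

```bash
python3 -m inch '[[-0.1,-0.25,0,0,0,-0.1,0.75],[-0.2,-0.5,0,0,0,-0.2,0.75],[-0.28,-0.75,0,0,0,-0.3,0.75],[-0.306,-0.918,0.1,0,0,-0.339,0.75],[-0.306,-0.918,0.3,0,0,-0.339,0.75],[-0.306,-0.918,0.5,0,0,-0.339,0.75],[-0.306,-0.918,0.5,0,0,-0.339,0.75],[-0.306,-0.918,0.5,0,0,-0.339,0.75]]'; python3 go.py 437 -232 22.5 31.3
```

```text
clock: 26.92
position: [0.4375, -0.2328, 0.1029]
tool_rot: [3.141, 0.001, 2.121]
force: [0.1, -0.3, 1.4]
grip_width: 0.0641
finger_force: 0.0
pos mm [ 437.50317832 -232.80950245  102.91784251] yaw 121.53015164779193 q7 0.4970213501157456
shift [ 5.100e-03 -3.000e-04  4.021e-01] turn [0.0004 0.0005 0.0026] dyaw -0.23015164779191527
shift [ 5.100e-03 -3.000e-04  4.021e-01] turn [-8.0000e-04  6.0000e-04 -1.9974e+00] dyaw 179.7698483522081
```

```bash
python3 -m inch '[[0.005,0,0.2,0,0,0.0026,0.75],[0.005,0,0.36,0,0,0.0026,0.75],[0.005,0,0.4,0,0,0.0026,0.75],[0.005,0,0.4,0,0,0.0026,0.75],[0.005,0,0.4,0,0,0.0026,0.2],[0.005,0,0.4,0,0,0.0026,0.2],[0.005,0,0.4,0,0,0.0026,0.2],[0.005,0,0.4,0,0,0.0026,0.2],[0.005,0,0.4,0,0,0.0026,0.2]]' 30; python3 -m inch '[[0,0,-0.1,0,0,0,0.2],[0,0,-0.4,0,0,0,0.2],[0,0,-0.7,0,0,0,0.2],[0,0,-0.9,0,0,0,0.2],[0,0,-0.9,0,0,0,0.2],[0,0,-0.9,0,0,0,0.2]]';python3 go.py 617 -111.5 202 1
```

```text
clock: 28.05
position: [0.4369, -0.2327, 0.0231]
tool_rot: [3.141, 0.002, 2.116]
force: [-2.0, 1.5, 14.4]
grip_width: 0.0385
finger_force: 28.5
clock: 28.8
position: [0.4358, -0.2325, 0.2018]
tool_rot: [-3.141, 0.0, 2.116]
force: [-1.2, 0.3, -0.8]
grip_width: 0.0378
finger_force: 30.4
pos mm [ 435.84092073 -232.46569892  201.79154663] yaw 121.219954984175 q7 0.6071875404797435
shift [ 0.0477  1.0881 -0.0013] turn [-1.000e-04  3.000e-04  3.358e-01] dyaw -30.219954984175
shift [ 0.0477  1.0881 -0.0013] turn [-4.0000e-04 -1.0000e-04 -1.6642e+00] dyaw 149.78004501582498
```

```bash
python3 -m inch '[[0.01,0.3,0,0,0,0.1,0.2],[0.02,0.6,0,0,0,0.2,0.2],[0.03,0.9,0,0,0,0.3,0.2],[0.048,1,0,0,0,0.336,0.2],[0.048,1,0,0,0,0.336,0.2],[0.048,1,0,0,0,0.336,0.2]]'; python3 inhand.py -13 5 ih2
python3 - <<'E'
from seg import *
a=cv2.resize(load('ih2wrist.png')['img'],(480,300));b=cv2.resize(load('ih2scene.png')['img'][100:260,160:330],(319,300),interpolation=2)
cv2.imwrite('pics/m5.png',np.hstack([a,b])[:,:,::-1])
E
```

```text
clock: 29.55
position: [0.6013, -0.121, 0.2008]
tool_rot: [-3.14, 0.0, 1.589]
force: [-0.4, -0.2, -1.4]
grip_width: 0.0377
finger_force: 30.4
tcp [ 601.3 -121.   200.8] yaw 91.0307964261875
wrist piece 3637 [ 601.2 -118.9] [39.8 41.2] 1.2 z [183.9 185.3 186.4]
wrist blank 1150 [617.1 -57.7] [23.3 23.4] 0.9 ztop [123.  124.1]
wrist blank 2797 [618.  -56.7] [39.5 39.8] 0.9 ztop [117.7 123.8]
wrist jaws 1148 [617.5 -57.4] [35.5 63.5] 1.0
scene piece 141 [ 607.1 -119. ] [51.7 41.5] 6.8 z [183.5 186.  190.9]
scene blank 83 [618.8 -57.7] [21.5 22.6] 0.9 ztop [122.8 125.4]
scene blank 413 [618.4 -56.7] [40.8 40.7] 89.1 ztop [ 85.3 124. ]
scene jaws 97 [619.1 -58.6] [38.8 65. ] 1.7
top piece 48 [ 596.7 -103.3] [31.  10.1] 13.6 z [184.  186.8 188.4]
top blank 87 [616.9 -58.2] [21.5 21.9] 89.0 ztop [124.3 126.6]
top blank 266 [617.3 -57.6] [38.  39.8] 89.3 ztop [ 77.3 125.8]
top jaws 129 [617.6 -59.6] [62.  36.9] 89.5
```

View pics/m5.png

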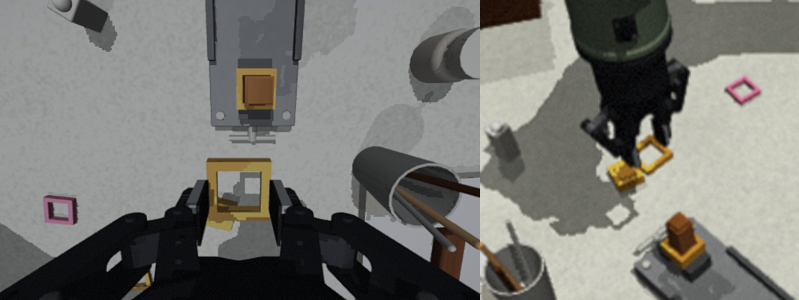

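The collar hangs flat in the grip at (240,188), and the sleeve is seated around the blank at (258,89). The target TCP is about (617.2,-59.7).

```bash
python3 go.py 617.2 -59.7 140 1|sed -n 2p; python3 -m inch '[[0.15,0.04,0,0,0,0,0.2],[0.306,0.083,0.05,0,0,0,0.2],[0.306,0.083,0.15,0,0,0,0.2],[0.306,0.083,0.2,0,0,0,0.2],[0.306,0.083,0.23,0,0,0,0.2],[0.306,0.083,0.26,0,0,0,0.2],[0.306,0.083,0.29,0,0,0,0.2],[0.306,0.083,0.32,0,0,0,0.2],[0.306,0.083,0.32,0,0,0,0.2]]'; python3 go.py 617.2 -59.5 100 1
```

```text
shift [0.3071 0.0832 0.3078] turn [-0.0003  0.0002 -0.0005] dyaw 0.04773951865996068
clock: 30.82
position: [0.6176, -0.0589, 0.1373]
tool_rot: [-3.141, -0.0, 1.588]
force: [-0.4, -0.4, 0.1]
grip_width: 0.0378
finger_force: 30.5
pos mm [617.55196325 -58.89046963 137.26860049] yaw 91.00177109698096 q7 -0.2723227115481875
shift [-0.003  -0.0017  0.1863] turn [-0.0004 -0.      0.    ] dyaw -0.0017710969809570558
shift [-0.003  -0.0017  0.1863] turn [ 1.e-04 -6.e-04 -2.e+00] dyaw 179.99822890301903
```

```bash
python3 -m inch '[[-0.003,0,0.03,0,0,0,0.2],[-0.003,0,0.06,0,0,0,0.2],[-0.003,0,0.10,0,0,0,0.2],[-0.003,0,0.14,0,0,0,0.2],[-0.003,0,0.17,0,0,0,0.2],[-0.003,0,0.18,0,0,0,0.2],[-0.003,0,0.185,0,0,0,0.2],[-0.003,0,0.185,0,0,0,0.2]]'
```

```text
clock: 31.82
position: [0.6179, -0.0595, 0.1009]
tool_rot: [3.141, 0.0, 1.588]
force: [-0.5, -0.6, -0.8]
grip_width: 0.0376
finger_force: 30.4
```

```bash
python3 -m inch '[[0,0,0.005,0,0,0,0.2],[0,0,0.01,0,0,0,0.2],[0,0,0.015,0,0,0,0.2],[0,0,0.015,0,0,0,0.2]]'
```

```text
clock: 32.33
position: [0.6177, -0.0595, 0.0976]
tool_rot: [-3.141, -0.0, 1.588]
force: [0.5, -0.7, -0.2]
grip_width: 0.0377
finger_force: 30.5
```

```bash
python3 -m inch '[[0,0,0.004,0,0,0,0.2],[0,0,0.008,0,0,0,0.2],[0,0,0.008,0,0,0,0.2]]'
```

```text
clock: 32.7
position: [0.6179, -0.0594, 0.0971]
tool_rot: [3.141, 0.0, 1.588]
force: [-6.4, 0.2, 16.9]
grip_width: 0.0379
finger_force: 34.0
```

```bash
python3 -m inch '[[0,0,-0.004,0,0,0,0.6],[0,0,-0.004,0,0,0,0.65],[0,0,-0.004,0,0,0,0.65],[0,0,-0.2,0,0,0,0.65],[0,0,-0.4,0,0,0,0.65],[0,0,-0.5,0,0,0,0.65],[0,0,-0.5,0,0,0,0.65],[-0.2,-0.1,-0.5,0,0,0,0.75],[-0.5,-0.25,-0.5,0,0,0,0.75],[-0.8,-0.4,-0.5,0,0,0,0.75],[-1,-0.55,-0.5,0,0,0,0.75],[-1,-0.55,-0.5,0,0,0,0.75],[-1,-0.55,-0.5,0,0,0,0.75]]'
python3 - <<'E'
from seg import *
np.set_printoptions(precision=1,suppress=True)
for n in('wrist','scene','top'):
    f=grab(n,'a8'+n+'.png'); H=hsv(f); C=cloud(f); z=C[...,2]
    ok=(C[...,0]>.2)&(C[...,0]<.75)&(C[...,1]<-.02)&(C[...,1]>-.47)
    for m,st,c in comps(f,ok&(z>.004)&(z<.1)&(H[...,1]>60)&(H[...,0]>14)&(H[...,0]<30),20): print(n,c,st[4],np.median(H[m],0),*rect(f,m))
E
python3 go.py 445 -351 100 6.6
```

```text
clock: 34.33
position: [0.5111, -0.2609, 0.1952]
tool_rot: [-3.141, -0.001, 1.588]
force: [0.3, 1.0, 0.2]
grip_width: 0.0639
finger_force: 0.0
wrist [387.3 158.7] 1870 [ 22. 137. 139.] 20.39997125670385 [ 576.3 -233.3] [39.5 39.9] 75.18016815185547 1529
wrist [263.8 266. ] 461 [ 25. 129. 139.] 8.578778077079907 [ 450.4 -350.3] [27.4 41. ] 6.571429252624512 449
scene [247.2 144.6] 100 [ 21.  180.5 165.5] 9.540349631157008 [ 444.8 -351.8] [40.9 43.2] 7.776270389556885 84
scene [237.2 192.3] 223 [ 23. 179. 195.] 20.976787876380712 [ 578.  -234.1] [36.4 39.2] 75.63348388671875 128
scene [267.9 233. ] 276 [ 18. 192. 103.] 83.51259732023253 [619.1 -58.2] [41.  40.3] 1.8004571199417114 107
top [331.3 159.5] 201 [ 18. 135.  88.] 85.57793480629117 [618.2 -58.5] [40.1 38.7] 89.35273742675781 104
top [397.  176.8] 222 [ 22. 114. 129.] 22.991587433294946 [ 576.2 -234.2] [38.4 36.2] 75.44480895996094 136
top [441.8 228.8] 75 [ 23.  91. 122.] 11.187192315825678 [ 437.7 -352.1] [43.7 26.7] 89.2594223022461 68
pos mm [ 511.86978799 -260.01951687  195.65666771] yaw 91.11598427905561 q7 0.13470660787802735
shift [-0.4487 -0.343   0.478 ] turn [-0.0001 -0.0005 -0.0609] dyaw 5.484015720944384
shift [-0.4487 -0.343   0.478 ] turn [-7.0000e-04  2.0000e-04  1.9391e+00] dyaw -174.51598427905563
```

The first collar is seated (top at about 84 mm). Next is the second collar at (444.5,-351).

```bash
python3 -m inch '[[-0.2,-0.15,0,0,0,-0.03,0.75],[-0.449,-0.345,0.1,0,0,-0.063,0.75],[-0.449,-0.345,0.3,0,0,-0.063,0.75],[-0.449,-0.345,0.5,0,0,-0.063,0.75],[-0.449,-0.345,0.5,0,0,-0.063,0.75],[-0.449,-0.345,0.5,0,0,-0.063,0.75]]'; python3 go.py 444.5 -351.3 22.5 6.9
```

```text
clock: 35.22
position: [0.4449, -0.352, 0.0973]
tool_rot: [3.141, 0.001, 1.688]
force: [0.5, -0.8, 0.3]
grip_width: 0.0637
finger_force: 0.0
pos mm [ 444.91705277 -351.99796126   97.33061746] yaw 96.73690005481386 q7 0.34714110084968935
shift [ 0.0039 -0.002   0.3741] turn [ 0.0006  0.0003 -0.0018] dyaw 0.16309994518613846
shift [ 0.0039 -0.002   0.3741] turn [ 5.0000e-04 -9.0000e-04  1.9982e+00] dyaw -179.83690005481384
```

```bash
python3 -m inch '[[0.004,0,0.2,0,0,0,0.75],[0.004,0,0.34,0,0,0,0.75],[0.004,0,0.374,0,0,0,0.75],[0.004,0,0.374,0,0,0,0.75],[0.004,0,0.374,0,0,0,0.2],[0.004,0,0.374,0,0,0,0.2],[0.004,0,0.374,0,0,0,0.2],[0.004,0,0.374,0,0,0,0.2],[0.004,0,0.374,0,0,0,0.2]]' 30; python3 -m inch '[[0,0,-0.1,0,0,0,0.2],[0,0,-0.4,0,0,0,0.2],[0,0,-0.7,0,0,0,0.2],[0.1,0.1,-0.9,0,0,0,0.2],[0.3,0.3,-0.9,0,0,0.03,0.2],[0.5,0.4,-0.9,0,0,0.063,0.2],[0.5,0.4,-0.9,0,0,0.063,0.2],[0.5,0.4,-0.9,0,0,0.063,0.2]]';python3 go.py 605 -121 202 1
```

```text
clock: 36.35
position: [0.4444, -0.352, 0.0228]
tool_rot: [3.14, 0.001, 1.687]
force: [-1.6, 1.5, 12.4]
grip_width: 0.0386
finger_force: 28.7
clock: 37.35
position: [0.5114, -0.2434, 0.2023]
tool_rot: [3.141, 0.001, 1.589]
force: [-0.6, -0.8, -0.0]
grip_width: 0.0379
finger_force: 30.5
pos mm [ 511.37463638 -243.42278227  202.32123472] yaw 91.02025284218028 q7 0.10337649781879411
shift [0.6037 0.479  0.0013] turn [0.0003 0.0005 0.0002] dyaw -0.020252842180285547
shift [0.6037 0.479  0.0013] turn [-8.0000e-04  5.0000e-04 -1.9998e+00] dyaw 179.9797471578197
```

```bash
python3 -m inch '[[0.2,0.15,0,0,0,0,0.2],[0.4,0.32,0,0,0,0,0.2],[0.604,0.479,0,0,0,0,0.2],[0.604,0.479,0,0,0,0,0.2],[0.604,0.479,0,0,0,0,0.2]]';python3 inhand.py -13 5 ih3 | grep -E 'tcp|wrist';  python3 go.py 617.2 -59.5 140 1
```

```text
clock: 37.98
position: [0.6048, -0.1219, 0.2014]
tool_rot: [-3.141, 0.001, 1.587]
force: [-0.7, -0.6, -0.5]
grip_width: 0.0378
finger_force: 30.5
tcp [ 604.8 -121.9  201.4] yaw 90.93587668560875
wrist piece 3725 [ 604.8 -121.8] [40.  41.7] 1.0 z [184.7 186.3 187.4]
wrist blank 1144 [617.1 -57.6] [23.4 23.4] 0.8 ztop [123.  124.1]
wrist blank 2994 [617.8 -57.1] [40.3 39.8] 1.2 ztop [116.9 123.8]
wrist jaws 1083 [617.1 -57.8] [35.5 63.4] 0.8
pos mm [ 604.71788944 -122.22750709  201.50135905] yaw 90.87894632346439 q7 -0.13885971405260508
shift [0.3128 0.0673 0.3073] turn [-0.0001  0.0004 -0.0013] dyaw 0.12105367653560412
shift [0.3128 0.0673 0.3073] turn [6.0000e-04 2.0000e-04 1.9987e+00] dyaw -179.87894632346442
```

```bash
python3 -m inch '[[0.15,0.03,0,0,0,0,0.2],[0.32,0.065,0.05,0,0,0,0.2],[0.32,0.065,0.15,0,0,0,0.2],[0.32,0.065,0.2,0,0,0,0.2],[0.32,0.065,0.23,0,0,0,0.2],[0.32,0.065,0.26,0,0,0,0.2],[0.32,0.065,0.29,0,0,0,0.2],[0.32,0.065,0.32,0,0,0,0.2],[0.32,0.065,0.32,0,0,0,0.2]]'
```

```text
clock: 39.25
position: [0.6169, -0.0563, 0.1369]
tool_rot: [-3.141, -0.0, 1.588]
force: [-0.6, -0.5, -0.0]
grip_width: 0.0384
finger_force: 30.5
```

```bash
python3 -m inch '[[0,0,0.03,0,0,0,0.2],[0,0,0.06,0,0,0,0.2],[0,0,0.09,0,0,0,0.2],[0,0,0.12,0,0,0,0.2],[0,0,0.135,0,0,0,0.2],[0,0,0.145,0,0,0,0.2],[0,0,0.145,0,0,0,0.2]]'
```

```text
clock: 40.12
position: [0.6172, -0.0563, 0.1083]
tool_rot: [-3.142, -0.0, 1.588]
force: [-0.2, 0.7, -1.4]
grip_width: 0.038
finger_force: 30.5
```

```bash
python3 -m inch '[[-0.004,0,0.005,0,0,0,0.2],[-0.006,0,0.01,0,0,0,0.2],[-0.006,0,0.012,0,0,0,0.2],[-0.006,0,0.012,0,0,0,0.2]]'
```

```text
clock: 40.62
position: [0.6172, -0.0576, 0.106]
tool_rot: [3.142, 0.0, 1.588]
force: [0.2, -0.9, 0.1]
grip_width: 0.0378
finger_force: 30.7
```

```bash
python3 -m inch '[[0,0,0.003,0,0,0,0.2],[0,0,0.006,0,0,0,0.2],[0,0,0.006,0,0,0,0.2]]'
```

```text
clock: 41.0
position: [0.6174, -0.0576, 0.1057]
tool_rot: [3.141, 0.001, 1.588]
force: [-5.7, -0.8, 17.7]
grip_width: 0.0382
finger_force: 33.3
```

```bash
python3 -m inch '[[0,0,-0.004,0,0,0,0.6],[0,0,-0.004,0,0,0,0.65],[0,0,-0.004,0,0,0,0.65],[0,0,-0.2,0,0,0,0.65],[0,0,-0.4,0,0,0,0.65],[0,0,-0.47,0,0,0,0.65],[0,0,-0.47,0,0,0,0.65],[-0.2,-0.05,-0.47,0,0,0,0.75],[-0.4,-0.1,-0.47,0,0,0.1,0.75],[-0.6,-0.15,-0.47,0,0,0.174,0.75],[-0.6,-0.2,-0.47,0,0,0.174,0.75],[-0.6,-0.2,-0.47,0,0,0.174,0.75]]'
python3 - <<'E'
from seg import *
np.set_printoptions(precision=1,suppress=True)
for n in('wrist','scene','top'):
    f=grab(n,'a9'+n+'.png'); H=hsv(f); C=cloud(f); z=C[...,2]
    ok=(C[...,0]>.2)&(C[...,0]<.75)&(C[...,1]<-.02)&(C[...,1]>-.47)
    for m,st,c in comps(f,ok&(z>.004)&(z<.1)&(H[...,1]>60)&(H[...,0]>14)&(H[...,0]<30),20): print(n,c,st[4],np.median(H[m],0),*rect(f,m))
E
python3 meas.py a9wrist.png|grep cap
python3 go.py 577 -233.7 100 -14.7
```

```text
clock: 42.5
position: [0.5786, -0.1775, 0.1977]
tool_rot: [-3.14, -0.0, 1.316]
force: [0.6, 0.4, -0.5]
grip_width: 0.0637
finger_force: 0.0
wrist [332.1  39.9] 1863 [ 20. 147.  86.] 91.96976312032557 [617.6 -60.1] [40.2 35. ] 0.7994523048400879 1304
wrist [331.  236.4] 1555 [ 23. 134. 139.] 20.227578905696287 [ 577.1 -232.7] [39.5 39. ] 75.10897827148438 1259
scene [237.2 192.5] 230 [ 21.  180.5 169. ] 21.124551319313987 [ 578.2 -233.3] [40.  38.3] 74.62853240966797 130
scene [267.8 232.1] 320 [ 18. 191. 105.] 92.21649436413021 [618.3 -58.2] [41.  41.2] 89.88507843017578 115
top [331.4 158.8] 219 [ 18. 135. 101.] 93.52882029156054 [617.7 -58.2] [39.7 40.2] 89.27763366699219 119
top [398.3 180.8] 33 [20. 94. 91.] 22.347433981117735 [ 565.5 -235.6] [25.   9.3] 35.23286056518555 21
cap 224 [ 595.3 -236.2] [39.6 10.7] ang 89.9 z [15.5 16.7 18.6] mean [ 593.7 -231.5   16.8]
pos mm [ 579.63859386 -176.9355367   198.33928572] yaw 75.46002444669426 q7 -0.2769847262564222
shift [-0.2783  0.0587  0.4915] turn [-0.0002 -0.0004  0.0018] dyaw -0.16002444669425764
shift [-0.2783  0.0587  0.4915] turn [ 6.0000e-04 -4.0000e-04 -1.9982e+00] dyaw 179.83997555330575
```

Both collars are seated (stack top at about 92.5 mm). The cap is at (577.5,-233.2), yaw 75°.

```bash
python3 go.py 577.5 -233.3 25 -14.9|sed -n 2p; python3 -m inch '[[-0.15,0.03,0,0,0,0.003,0.75],[-0.276,0.06,0.2,0,0,0.003,0.75],[-0.276,0.06,0.4,0,0,0.003,0.75],[-0.276,0.06,0.65,0,0,0.003,0.75],[-0.276,0.06,0.8,0,0,0.003,0.75],[-0.276,0.06,0.865,0,0,0.003,0.75],[-0.276,0.06,0.865,0,0,0.003,0.75],[-0.276,0.06,0.865,0,0,0.003,0.75],[-0.276,0.06,0.865,0,0,0.003,0.2],[-0.276,0.06,0.865,0,0,0.003,0.2],[-0.276,0.06,0.865,0,0,0.003,0.2],[-0.276,0.06,0.865,0,0,0.003,0.2],[-0.276,0.06,0.865,0,0,0.003,0.2]]' 30; python3 -m inch '[[0,0,-0.1,0,0,0,0.2],[0,0,-0.4,0,0,0,0.2],[0,0,-0.7,0,0,0,0.2],[0.0,0.0,-0.95,0,0,0,0.2],[0.2,0.1,-0.95,0,0,-0.1,0.2],[0.4,0.2,-0.95,0,0,-0.177,0.2],[0.4,0.2,-0.95,0,0,-0.177,0.2]]';python3 go.py 617 -116 215 1
```

```text
shift [-0.276   0.0607  0.8665] turn [-0.0002 -0.0004  0.004 ] dyaw -0.3600244466942579
clock: 44.28
position: [0.5774, -0.2349, 0.0268]
tool_rot: [3.14, 0.0, 1.31]
force: [-0.9, 0.9, 9.6]
grip_width: 0.0389
finger_force: 29.4
clock: 45.15
position: [0.6378, -0.1639, 0.2172]
tool_rot: [3.14, -0.002, 1.594]
force: [-1.0, -1.1, -1.4]
grip_width: 0.0392
finger_force: 31.4
pos mm [ 637.78815107 -163.85537343  217.15316413] yaw 91.3564078994829 q7 -0.057742771909142794
shift [ 0.2417 -0.0983  0.011 ] turn [ 0.0012 -0.0011  0.004 ] dyaw -0.35640789948290585
shift [ 0.2417 -0.0983  0.011 ] turn [ 1.800e-03  1.900e-03 -1.996e+00] dyaw 179.64359210051708
```

```bash
python3 -m inch '[[0.12,-0.05,0,0,0,0.004,0.2],[0.242,-0.1,0,0,0,0.004,0.2],[0.242,-0.1,0,0,0,0.004,0.2],[0.242,-0.1,0,0,0,0.004,0.2]]';python3 inhand.py -8 4 ih4 | grep -E 'tcp|wrist';  python3 go.py 617.2 -59.5 155 1
python3 - <<'E'
from seg import *
cv2.imwrite('pics/m6.png',cv2.resize(load('ih4wrist.png')['img'],(480,300))[:,:,::-1])
E
```

```text
clock: 45.65
position: [0.6153, -0.1206, 0.2165]
tool_rot: [3.141, 0.001, 1.581]
force: [0.8, -0.4, -1.4]
grip_width: 0.0389
finger_force: 31.4
tcp [ 615.3 -120.6  216.5] yaw 90.57674868293283
wrist piece 7031 [ 615.3 -119.5] [40.2 40.3] 0.2 z [205.7 207.4 210.2]
wrist blank 996 [616.9 -57.5] [23.4 23.3] 0.5 ztop [123.  124.1]
wrist blank 2876 [617.2 -57. ] [40.2 39.7] 2.0 ztop [ 92.  123.7]
wrist jaws 907 [617.1 -57.6] [35.6 63.8] 0.9
pos mm [ 615.37923767 -120.49718985  215.87912271] yaw 90.5671915535959 q7 -0.14189989731883415
shift [0.305  0.0121 0.3043] turn [ 0.0001  0.0002 -0.0048] dyaw 0.43280844640410115
shift [0.305  0.0121 0.3043] turn [ 3.0000e-04 -1.0000e-04  1.9952e+00] dyaw -179.56719155359588
```

View pics/m6.png

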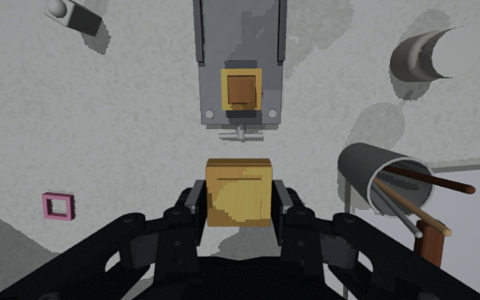

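The cap hangs level in hand at (239,192), with the blank framed by the seated stack at (241,89). I'll place it over the blank.

```bash
python3 -m inch '[[0.15,0.006,0,0,0,-0.005,0.2],[0.309,0.012,0.05,0,0,-0.005,0.2],[0.309,0.012,0.2,0,0,-0.005,0.2],[0.309,0.012,0.28,0,0,-0.005,0.2],[0.309,0.012,0.31,0,0,-0.005,0.2],[0.309,0.012,0.33,0,0,-0.005,0.2],[0.309,0.012,0.35,0,0,-0.005,0.2],[0.309,0.012,0.36,0,0,-0.005,0.2],[0.309,0.012,0.36,0,0,-0.005,0.2]]'
```

```text
clock: 46.92
position: [0.6171, -0.0577, 0.1438]
tool_rot: [3.141, -0.0, 1.59]
force: [0.6, -0.2, -0.5]
grip_width: 0.0387
finger_force: 31.4
```

```bash
python3 -m inch '[[0,0,0.007,0,0,0,0.2],[0,0,0.014,0,0,0,0.2],[0,0,0.02,0,0,0,0.2],[0,0,0.023,0,0,0,0.2],[0,0,0.023,0,0,0,0.2]]'
```

```text
clock: 47.55
position: [0.617, -0.0577, 0.1391]
tool_rot: [-3.142, -0.0, 1.59]
force: [-0.2, 0.4, -0.8]
grip_width: 0.0393
finger_force: 31.4
```

```bash
python3 -m inch '[[0,0,0.004,0,0,0,0.2],[0,0,0.008,0,0,0,0.2],[0,0,0.008,0,0,0,0.2]]'
```

```text
clock: 47.92
position: [0.6172, -0.0577, 0.1388]
tool_rot: [3.141, 0.001, 1.59]
force: [-8.2, 0.0, 20.2]
grip_width: 0.0389
finger_force: 33.5
```

Seated. I'll release, withdraw and check everything.

```bash
python3 -m inch '[[0,0,-0.005,0,0,0,0.6],[0,0,-0.005,0,0,0,0.65],[0,0,-0.005,0,0,0,0.65],[0,0,-0.2,0,0,0,0.65],[0,0,-0.4,0,0,0,0.65],[0,0,-0.5,0,0,0,0.65],[-0.3,-0.2,-0.5,0,0,0,0.65],[-0.7,-0.4,-0.5,0,0,0,0.65],[-0.8,-0.4,-0.5,0,0,0,0.65],[-0.8,-0.4,-0.5,0,0,0,0.65]]'
python3 - <<'E'
from seg import *
np.set_printoptions(precision=1,suppress=True)
for n in('wrist','scene','top'):
    f=grab(n,'b1'+n+'.png'); H=hsv(f); C=cloud(f); z=C[...,2]
    ok=(C[...,0]>.2)&(C[...,0]<.75)&(C[...,1]<.45)&(C[...,1]>-.47)
    for m,st,c in comps(f,ok&(z>.006)&(z<.15),100): print(n,c,st[4],np.median(H[m],0),*rect(f,m))
    q=C[(abs(C[...,0]-.617)<.03)&(abs(C[...,1]+.058)<.03)&(z>.118)&(z<.140)]; 
    q=q*1e3; print('cap top',len(q),np.percentile(q[:,2],[5,50,95]),q.mean(0),cv2.minAreaRect(q[:,:2].astype(np.float32)))
a=load('b1scene.png')['img'][120:345,180:500]
cv2.imwrite('pics/m7.png',cv2.resize(a,(760,534),interpolation=2)[:,:,::-1])
E
```

```text
clock: 49.18
position: [0.5383, -0.2239, 0.2373]
tool_rot: [-3.141, 0.002, 1.583]
force: [0.1, 1.2, 0.5]
grip_width: 0.0557
finger_force: 0.0
wrist [403.2  33.1] 7382 [107.  21.  64.] 68.71458576919889 [616.4 -76.4] [ 8.7 41.3] 79.03168487548828 178
wrist [142.6 182.7] 719 [163.  79. 140.] 8.804120207497146 [ 341.8 -233.5] [40.2 41.9] 83.4485855102539 719Traceback (most recent call last):
  File "<stdin>", line 8, in <module>
    return _quantile_unchecked(
        a, q, axis, out, overwrite_input, method, keepdims, weights)
    return _ureduce(a,
                    func=_quantile_ureduce_func,
    ...<5 lines>...
                    overwrite_input=overwrite_input,
                    method=method)
    r = func(a, **kwargs)
    result = _quantile(arr,
                       quantiles=q,
    ...<2 lines>...
                       out=out,
                       weights=wgt)
    slices_having_nans = np.isnan(arr[-1, ...])
                                  ~~~^^^^^^^^^
IndexError: index -1 is out of bounds for axis 0 with size 0
```

Run:
```python
from seg import *
np.set_printoptions(precision=1,suppress=True)
for n in('scene','top'):
    f=grab(n,'b1'+n+'.png'); H=hsv(f); C=cloud(f); z=C[...,2]
    ok=(C[...,0]>.35)&(C[...,0]<.7)&(C[...,1]<.45)&(C[...,1]>-.47)
    for m,st,c in comps(f,ok&(z>.006)&(z<.15),100): print(n,c,st[4],*rect(f,m))
    q=C[(abs(C[...,0]-.617)<.03)&(abs(C[...,1]+.058)<.03)&(z>.118)&(z<.140)]*1e3
    print('cap top',len(q),np.percentile(q[:,2],[5,50,95]),cv2.minAreaRect(q[:,:2].astype(np.float32)))
a=load('b1scene.png')['img'][120:345,180:500]
cv2.imwrite('pics/m7.png',cv2.resize(a,(760,534),interpolation=2)[:,:,::-1])
```

```text
scene [171.7 174.5] 248 64.71197941577117 [ 673.  -386.9] [25.1 25.9] 15.055558204650879 43
scene [345.8 210.8] 213 58.329098685893605 [427.9  21.1] [24.7 23.6] 60.89970016479492 54
scene [292.6 260.2] 4715 88.45915978189525 [618.6 -57.8] [40.4 41.4] 0.18450391292572021 113
scene [381.5 237.3] 580 23.32806462294973 [413.8 130.5] [65.7 64.7] 46.11867141723633 448
scene [424.9 324.7] 710 73.05817710459584 [524.2 336.4] [19.6 68.8] 73.53296661376953 305
cap top 326 [120.1 129.8 133.9] ((618.4085083007812, -58.35401153564453), (40.96473693847656, 42.904136657714844), 2.6859986782073975)
top [303.3 162.2] 3643 72.72184075583888 [601.3 -53.4] [42.7 17.2] 61.76029586791992 21
top [181.1 197.9] 583 72.51919895144499 [524.  336.2] [19.6 69.2] 72.93866729736328 200
top [260.7 240.3] 543 24.033455756387248 [410.8 129.3] [65.9 65.2] 89.40486145019531 451
top [301.7 234.3] 111 63.05157663286265 [425.2  17.6] [17.6 12.5] 89.3240737915039 32
cap top 295 [126.6 131.  135. ] ((617.81298828125, -58.09476089477539), (40.34370803833008, 39.83486557006836), 1.4440256357192993)
```

View pics/m7.png

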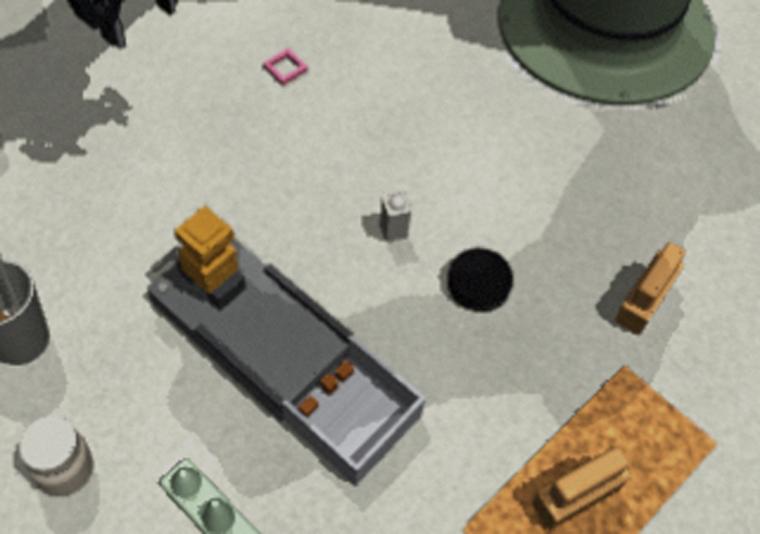

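The final view shows the stack and cap square on the blank at (205,240), with the cap edge at about 130 mm. The off-cuts are in the tray at (325,385), the brush is upright on the cork at (588,480), and the seals and tin are where they started.

```bash
python3 -c "
from workcell import bot
print(bot.job_done())"
```

```text
the job is handed in; nothing more can be done
None
```

The job is handed in at about 49 s of the allowed 210 s, with no verdict returned: all three off-cuts are in the tray, the brush is upright on the cork, and the sleeve, two collars and cap are seated on the blank, with the seals and tin undisturbed.

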